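# Close out an inspection batch on the roller lane

### The job

The microscope inspection is finished. Load every sample case that is on the bench, lid up, into the high end of the sloped roller lane so that they all roll down and queue up against the stop, and stand the red and the blue lens upright in the storage slots of their own colours. Only when all of that is done, press the green button to call for the batch; leave the jar, the bowl and the brush alone.

Things in the scene. Friction and masses are not known exactly. Their poses are not given: they have to be found in the camera images.
- case1: Sample case that may be on the bench (absent in some starts): closed white box with black seam, green lid and a paper square on top; 44 mm along its x, 60 mm along its y, 50 mm tall, about 160 g, rigid. Origin at the centre of its underside, z up. Starts lid up on the bench.
- case2: Sample case that may be on the bench (absent in some starts): closed white box with black seam, green lid and a paper square on top; 44 mm along its x, 60 mm along its y, 50 mm tall, about 160 g, rigid. Origin at the centre of its underside, z up. Starts lid up on the bench.
- case3: Sample case that may be on the bench (absent in some starts): closed white box with black seam, green lid and a paper square on top; 44 mm along its x, 60 mm along its y, 50 mm tall, about 160 g, rigid. Origin at the centre of its underside, z up. Starts lid up on the bench.
- case4: Sample case that may be on the bench (absent in some starts): closed white box with black seam, green lid and a paper square on top; 44 mm along its x, 60 mm along its y, 50 mm tall, about 160 g, rigid. Origin at the centre of its underside, z up. Starts lid up on the bench.
- case5: Sample case that may be on the bench (absent in some starts): closed white box with black seam, green lid and a paper square on top; 44 mm along its x, 60 mm along its y, 50 mm tall, about 160 g, rigid. Origin at the centre of its underside, z up. Starts lid up on the bench.
- lane: Sloped roller lane fixed on the bench, 410 mm long, 7 degrees. Origin on the bench under its middle; -y is downhill, x across, z up (only yaw varies). Roller tops lie in the plane z = 0.075 m + 0.123*y. Free steel rollers, pitch 23.6 mm. Side guides rise 8 mm above the rollers, 50 mm apart inside; cases fit with their 60 mm side along the lane.
- lane_load (a point): Middle of the loading bay at the open high end, on the roller tops (y = +160 mm in the lane frame). A case centred here always fits, even as the fifth. Guides are 66 mm apart inside, 78 mm outside, from y = +200 to +110 mm, then funnel in to 50 mm at y = +60 mm.
- lane_stop (a point): Face of the yellow stop plate at the low end, on the roller tops, y = -194 mm in the lane frame. The queue forms from here; five cases reach up to about y = +106 mm.
- lane_guard (a point): Uphill end of the guard bar: hoop, 82 mm wide, top 67 mm above the rollers, at y = +13 mm in the lane frame. From here to the stop the bar runs over the lane's middle, underside 59 mm above the rollers: cases roll under it but cannot be put in from above.
- lens_red: Spare microscope lens: black barrel 46 mm diameter, 38 mm tall, red band and rim near its top, about 120 g. Origin at the centre of its underside, z up; stands upright on the bench at the start.
- slot_red: red storage slot of the lens rack: square tray 64 x 64 mm outside, 56 x 56 mm inside, fixed on an 8 mm thick grey board. Origin under its centre, on the board; its floor is 4 mm and its rim 12 mm above the origin. The three slots stand in a row 71 mm apart, along their x axis, in any order.
- lens_blue: Spare microscope lens: black barrel 46 mm diameter, 38 mm tall, blue band and rim near its top, about 120 g. Origin at the centre of its underside, z up; stands upright on the bench at the start.
- slot_blue: blue storage slot of the lens rack: square tray 64 x 64 mm outside, 56 x 56 mm inside, fixed on an 8 mm thick grey board. Origin under its centre, on the board; its floor is 4 mm and its rim 12 mm above the origin. The three slots stand in a row 71 mm apart, along their x axis, in any order.
- slot_yellow: yellow storage slot of the lens rack: square tray 64 x 64 mm outside, 56 x 56 mm inside, fixed on an 8 mm thick grey board. Origin under its centre, on the board; its floor is 4 mm and its rim 12 mm above the origin. The three slots stand in a row 71 mm apart, along their x axis, in any order. Its lens is on the microscope: stays empty.
- ready_button (a joint): Green push button, 36 mm diameter, on a black housing: 0 is up, 0.006 m fully pressed; springs back; fully down takes 5 N. Counts as pressed beyond 0.004 m.
- ready_button_top (a point): Centre of the top face of the green button; it is pressed straight down.
- jar: Amber glass jar with white cap, 56 mm diameter, 70 mm tall; not part of the work, to be left alone. Origin at the centre of its underside.
- dish: Steel bowl, 84 mm diameter, 28 mm tall; not part of the work, to be left alone. Origin at the centre of its underside.
- brush: Small brush lying on the bench, 150 mm long; not part of the work, to be left alone. Origin at the middle of its length, on the bench.

How it is judged:
By the outcome, as a careful person would: the job done as asked, in the order asked, and still so for the second after the job is handed in, with the robot touching nothing.
Of case1, case2, case3, case4, case5 only 3 to 5 are there at a start; the rules pass over those that are not, and their reading is None.
At some moment in a run one of case1, case2, case3, case4, case5, lens_red, lens_blue may be knocked a few centimetres aside while the robot is not near it.
It also fails if it takes over 210 s, if anything falls off the work surface, if the arm or the gripper's body presses on something with over 40 N, if the wrist force passes 120 N, or if a joint passes its speed limit or range.

### The arm

A 6-joint arm with a two-finger parallel gripper is mounted at the origin on the work surface. World frame = base frame: x ahead of the robot, y to its left, z up, the work surface at z = 0. Lengths are in m, angles in rad, forces in N, time in s.
With the tool pointing down it reaches from about 0.35 to 0.875 m from the base axis. Payload 4.2 kg.
Tool frame: the origin (TCP) lies midway between the tips of the shut fingers; the grasp point (between the pads) lies 19 mm behind it; y points along the fingers, z is the direction in which the jaws open and shut, and the axes are right-handed (so a half turn about y gives the same grasp; the last joint's range is limited). The gripper opens to 85 mm and grips with 20 to 120 N. Pads are 22 mm wide; open, the fingers measure 114 mm over their backs; the gripper's body (76 mm by 85 mm) begins 54 mm behind the grasp point. The pads swing forward as they close: fully open they stand 13 mm farther back than shut.
Start: joints at [-1.017, 0.385, 0.008, 0, -1.194, -0.259], TCP at [0.182, -0.598, 0.206] pointing down, gripper open.
Joint ranges: [-3.14, 3.14], [-1.21, 2.06], [-1.07, 1.41], [-3.16, 2.05], [-2.99, -0.16], [-3.1, 3.1]. Speed limits (rad/s): [2.79, 2.79, 3.14, 3.14, 3.14, 3.14].

### API

Orientations are given as a 3x3 rotation matrix whose columns are the frame's x, y, z axes.
In Python, from station import ctrl, vision gives the robot as it stands. The module is installed in compiled form; this text tells all that it offers.
- The arm moves only by the tool arm_command, never from a script. Its arguments are lists of equal length, an entry for each row: "travel": the shift along the tool's x, y, z as a fraction of full scale, a list of three; "delta_rot": the turn, a rotation vector about the tool's x, y, z as a fraction of full scale, a list of three. In form: {"travel": [[x, y, z], ...], "delta_rot": [[ax, ay, az], ...]}. A call has 1 to 10 rows; each row shifts and turns the commanded pose from where the row before left it, along the tool's axes as they then stand; what a row does not reach is not made up. Full scale, the value 1, is 0.75 m for a shift and 2 pi rad for a turn. A row lasts 1/12 s, in which the tool goes at most 41.7 mm and 7.16 degrees, less where a joint would pass 70% of its speed; a pose out of reach is approached as far as the arm can. A call with a number of a shift or a turn outside -1 to 1 is refused whole. A call with a gripper value outside its range is refused whole. "jaw" is the opening, from 0 (shut) to 1 (fully open), set as the call begins (left out, the last holds). The fingers move at their own pace and stop on an object; the grip force is fixed at half the most. Time passes only in rows, so rows that do not move let the fingers close. It gives the time, the measured TCP pose, the force and the opening at its end, in the units of the state.
- ctrl.observe(): the state, without advancing time (a new reading comes with each control period).
- vision.capture(name): name is "scene" or "top"; returns a dict with "color" (384x512x3 uint8, red, green, blue), "intrinsics" (3x3 intrinsics, pixels), "R" (3x3) and "t" (3): a world point X has camera coordinates R X + t. Camera axes: x right, y down, z forward; pixel columns grow to the right and rows downward; lengths in m; the calibration is good to about 2 mm. A picture is of the moment at which its call begins. There is no depth.
- ctrl.sign_off(): hands the job in, once; it reports no verdict.
The state is a dict: "clock": time; "joint_positions": joint angles; "joint_velocities": joint speeds; "effort": joint torques, N m; "ee_pos": TCP position; "orientation": TCP orientation; "wrist_force": force on the tool from outside, world axes, zero at the start; "wrist_torque": the same for the moment, N m; "finger_gap": finger opening in m.
Only numpy, scipy, OpenCV 4.12 (cv2) and the standard library are available. Lean on these libraries where they do the work, as an engineer would, in place of code of your own. Each camera call takes 0.05 s, during which the arm holds its last target. There are 200 camera calls.

## Working session

There is one attempt and no reset: what is moved stays moved. The work goes in short steps, Python scripts to look and compute and a tool call to move; the robot and the scene stay as the last step left them, time stands still between calls to the robot, and variables do not carry over. Pictures are saved under pics/ and viewed, about 12 in all and at most 16, crops included, and the job is handed in when it is done.

Besides the shell and the picture viewer there is one more tool, called as name(argument=value, ...), one argument or row to a line, values as JSON. arm_command: Moves the arm, as the interface text tells. Its arguments: {"type":"object","properties":{"travel":{"type":"array"},"delta_rot":{"type":"array"},"jaw":{"type":"number"}},"required":["travel","delta_rot"]}

```bash
mkdir -p pics; cat > h.py <<'E'
import numpy as np, cv2
from station import ctrl, vision
def cap(n,save=None):
    c=vision.capture(n); 
    if save: cv2.imwrite(f'pics/{save}.png',cv2.cvtColor(c['color'],cv2.COLOR_RGB2BGR))
    return c
def ray(c,u,v):
    R=np.array(c['R']);t=np.array(c['t']);K=np.array(c['intrinsics'])
    return -R.T@t, R.T@np.linalg.solve(K,[u,v,1.])
def onz(c,u,v,z):
    o,d=ray(c,u,v); return o+d*(z-o[2])/d[2]
def tri(c1,p1,c2,p2):
    o1,d1=ray(c1,*p1);o2,d2=ray(c2,*p2)
    A=np.stack([d1,-d2],1);s=np.linalg.lstsq(A,o2-o1,rcond=None)[0]
    a=o1+s[0]*d1;b=o2+s[1]*d2
    return (a+b)/2,np.linalg.norm(a-b)
def proj(c,X):
    p=np.array(c['intrinsics'])@(np.array(c['R'])@X+np.array(c['t']));return p[:2]/p[2]
E
python3 - <<'E'
from h import *
np.set_printoptions(precision=4,suppress=True)
s=ctrl.observe();print(s['clock'],s['ee_pos'],s['finger_gap']);print(np.array(s['orientation']))
for n in('scene','top'):
    c=cap(n,n+'0');print(n,-np.array(c['R']).T@c['t'],np.array(c['R'])[2])
    print(onz(c,0,0,0),onz(c,511,383,0))
E
```

```text
0.0 [ 0.1814 -0.5974  0.2047] 0.08548366646135672
[[ 0.9569 -0.0007 -0.2904]
 [ 0.2904  0.0021  0.9569]
 [-0.0001 -1.      0.0022]]
scene [1.057  0.9336 1.1261] [-0.3644 -0.613  -0.701 ]
[ 0.9882 -2.7053  0.    ] [0.2793 0.9267 0.    ]
top [0.4465 0.0287 1.2361] [ 0.088   0.0194 -0.9959]
[1.1584 0.9025 0.    ] [-0.0145 -0.7198  0.    ]
```

View pics/top0.png

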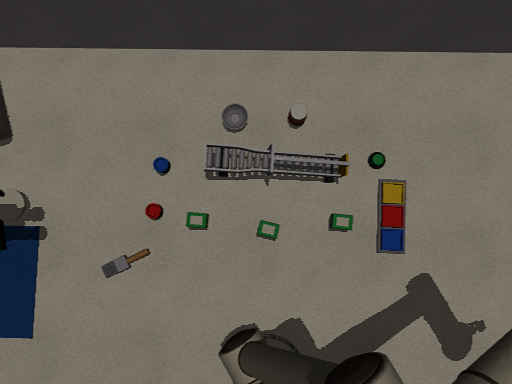

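View pics/scene0.png

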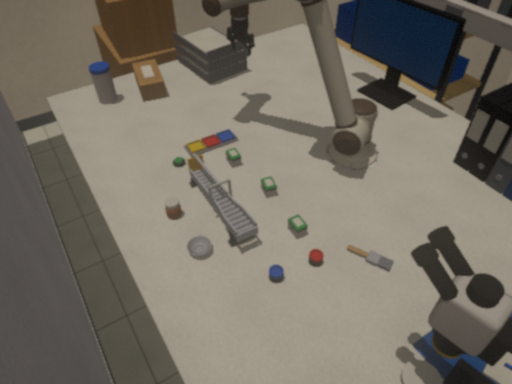

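The top view shows three green-lidded cases near (197,220), (268,230) and (342,222). The blue lens is at (161,165) and the red at (154,211). The lane runs from (207,160), its high end, to (345,165), and the button is at (377,160). The rack is yellow, red, blue at x≈392. The scene view shows the same three cases and no others.

```bash
cat >> h.py <<'E'
def blobs(c,col,amin=15):
    h=cv2.cvtColor(c['color'],cv2.COLOR_RGB2HSV)
    lo,hi={'green':((50,90,50),(85,255,255)),'blue':((105,120,50),(125,255,255)),'yellow':((18,120,60),(32,255,255)),'red':((0,150,60),(6,255,255))}[col]
    m=cv2.inRange(h,lo,hi)
    if col=='red': m|=cv2.inRange(h,(172,150,60),(180,255,255))
    out=[]
    for k in cv2.findContours(m,cv2.RETR_EXTERNAL,cv2.CHAIN_APPROX_NONE)[0]:
        if cv2.contourArea(k)>=amin: out.append((cv2.minAreaRect(k),cv2.contourArea(k),k))
    return out
E
python3 - <<'E'
from h import *
np.set_printoptions(precision=4,suppress=True)
t=cap('top');s=cap('scene')
im=t['color'][90:260,140:410,::-1]
cv2.imwrite('pics/lane.png',cv2.resize(im,None,fx=2.9,fy=2.9,interpolation=cv2.INTER_CUBIC))
for col in('green','red','blue','yellow'):
    for n,c in(('top',t),('scene',s)):
        for r,a,k in blobs(c,col):
            print(col,n,np.round(r[0],1),np.round(r[1],1),round(r[2]),a,'z.05:',onz(c,*r[0],.05)[:2],'z.038',onz(c,*r[0],.038)[:2],'z.0',onz(c,*r[0],.016)[:2])
E
```

```text
green top [267.9 228.9] [19.6 14.3] 14 251.5 z.05: [0.4259 0.0077] z.038 [0.4257 0.0075] z.0 [0.4253 0.0071]
green top [342.  221.3] [19.5 14.2] 6 250.0 z.05: [ 0.4526 -0.2114] z.038 [ 0.4526 -0.2138] z.0 [ 0.4527 -0.2183]
green top [196.1 219.6] [19.4 14.2] 4 246.0 z.05: [0.4492 0.2224] z.038 [0.4492 0.2243] z.0 [0.4493 0.2279]
green top [378. 159.] [10. 10.] 90 78.5 z.05: [ 0.6408 -0.3189] z.038 [ 0.6428 -0.3224] z.0 [ 0.6464 -0.3289]
green scene [296.5 225.3] [16.5  7.4] 20 19.5 z.05: [0.4597 0.2308] z.038 [0.4531 0.2229] z.0 [0.4409 0.2086]
green scene [178. 160.] [4. 6.] 90 19.5 z.05: [ 0.6566 -0.2952] z.038 [ 0.6521 -0.3089] z.0 [ 0.6439 -0.3341]
red top [392.5 215.5] [21. 21.] 90 422.5 z.05: [ 0.4725 -0.3603] z.038 [ 0.4728 -0.3642] z.0 [ 0.4733 -0.3714]
red top [152.8 210.3] [14.1 14.8] 45 165.0 z.05: [0.4745 0.3534] z.038 [0.4748 0.3567] z.0 [0.4753 0.3627]
red scene [316. 255.] [ 8. 10.] 90 63.5 z.05: [0.4805 0.363 ] z.038 [0.474  0.3567] z.0 [0.4622 0.345 ]
red scene [210.6 140.8] [ 7.8 14.1] 73 83.0 z.05: [ 0.4897 -0.3344] z.038 [ 0.4834 -0.3485] z.0 [ 0.4718 -0.3745]
blu
[... 886 characters left out ...]
]
blue scene [400.2  36.9] [101.1  64.9] 21 5355.0 z.05: [-0.886  -0.5996] z.038 [-0.9077 -0.6167] z.0 [-0.9474 -0.648 ]
blue scene [345.5  19.9] [16.3 42.6] 9 530.0 z.05: [-0.782  -0.9544] z.038 [-0.8025 -0.9755] z.0 [-0.8401 -1.0141]
yellow top [393.5 192.5] [21. 21.] 90 411.5 z.05: [ 0.5409 -0.364 ] z.038 [ 0.5418 -0.3679] z.0 [ 0.5436 -0.3752]
yellow scene [193.1 164.1] [13.1  8.5] 52 74.0 z.05: [ 0.6166 -0.2405] z.038 [ 0.6117 -0.2536] z.0 [ 0.6027 -0.2776]
yellow scene [196. 146.] [10.1 17.1] 72 132.5 z.05: [ 0.5567 -0.3362] z.038 [ 0.5511 -0.3503] z.0 [ 0.5409 -0.3763]
yellow scene [459.5  85.7] [13.8 38.8] 68 305.0 z.05: [-0.7293 -0.0624] z.038 [-0.7492 -0.0735] z.0 [-0.7857 -0.0939]
```

View pics/lane.png

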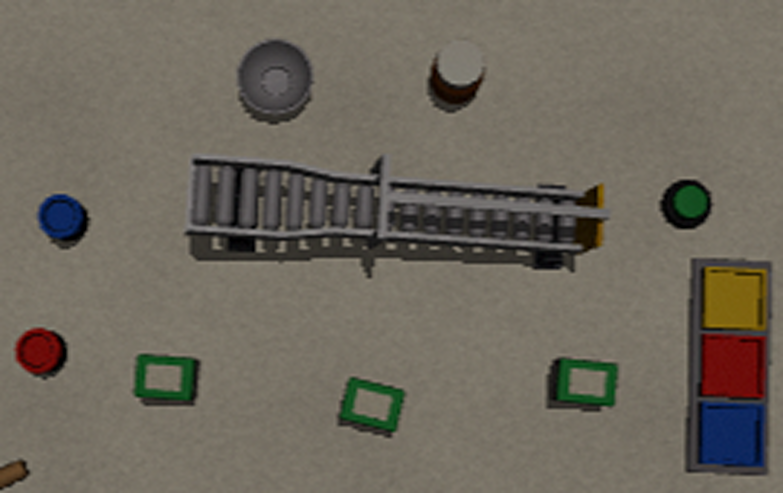

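The crop shows the lane's high-end guide corners at crop (194,160) and (189,233), and the rails near the stop at (585,196) and (580,248). Next I work out the lane frame, case heights and yaws.

```bash
cat >> h.py <<'E'
def cases(t):
    out=[]
    for r,a,k in blobs(t,'green',150):
        P=np.array([onz(t,*q,.05)[:2] for q in cv2.boxPoints(r)])
        e=[P[1]-P[0],P[2]-P[1]]; e.sort(key=np.linalg.norm)
        L=e[1]; yaw=np.degrees(np.arctan2(L[1],L[0]))%180
        out.append((P.mean(0),yaw,np.linalg.norm(e[0]),np.linalg.norm(e[1])))
    return out
E
python3 - <<'E'
from h import *
np.set_printoptions(precision=4,suppress=True)
t=cap('top');s=cap('scene')
f=lambda x,y,z:onz(t,x/2.9+140,y/2.9+90,z)
A=f(194,160,.1076);B=f(189,233,.1076);C=f(585,196,.0595);D=f(580,248,.0595)
print(A,B,np.linalg.norm(A-B),C,D,np.linalg.norm(C-D))
u=(A+B-C-D)[:2];print('len',np.linalg.norm(u)/2,'yaw',np.degrees(np.arctan2(u[1],u[0])))
u/=np.linalg.norm(u);hi=(A+B)[:2]/2;print('load',hi-u*.04,'mid',hi-u*.2)
# heights: green fills in the scene with loose mask
h=cv2.cvtColor(s['color'],cv2.COLOR_RGB2HSV);m=cv2.inRange(h,(45,50,40),(90,255,255))
m=cv2.morphologyEx(m,cv2.MORPH_CLOSE,np.ones((5,5)))
sc=[cv2.minAreaRect(k)[0] for k in cv2.findContours(m,0,1)[0] if cv2.contourArea(k)>20]
for p,y,a,b in cases(t):
    q=proj(t,np.r_[p,.05])
    best=min((tri(t,q,s,k) for k in sc),key=lambda r:r[1]);print('case',p,y,a,b,'tri',*best)
for col,(T,S) in {'slot red':((392.5,215.5),(210.6,140.8)),'slot blue':((392.1,239.2),(225.5,135.6)),'slot y':((393.5,192.5),(196,146)),'lens r':((152.8,210.3),(316,255)),'lens b':((160.2,164.3),(275.7,271.6)),'button':((378,159),(178,160))}.items():print(col,*tri(t,T,s,S))
# lane end corners in scene, prediction
for X in(A,B,C,D):print(proj(s,X))
im=s['color'][130:290,160:340,::-1];cv2.imwrite('pics/sc1.png',cv2.resize(im,None,fx=4,fy=3.7,interpolation=cv2.INTER_CUBIC))
E
```

```text
[0.6635 0.1886 0.1076] [0.5903 0.1913 0.1076] 0.07328734238917342 [ 0.6417 -0.2086  0.0595] [ 0.5878 -0.2035  0.0595] 0.05414326740294019
len 0.3961992554158772 yaw 88.24728416673955
load [0.6257 0.15  ] mid [ 0.6208 -0.0099]
case [0.426  0.0077] 77.11366904420247 0.042327451272654554 0.05830440534457818 tri [0.4261 0.0076 0.0489] 0.0005113379634069931
case [ 0.4528 -0.2114] 84.7326410581562 0.04185328217316403 0.0576706139070155 tri [ 0.453  -0.2117  0.0496] 0.0006377300386343781
case [0.4492 0.2224] 86.3548840233573 0.04245978842287165 0.058042417109390156 tri [0.4498 0.222  0.0494] 0.0015595387414226248
slot red [ 0.4733 -0.3705  0.0191] 0.0003551447554699766
slot blue [ 0.4015 -0.3684  0.0187] 0.0003547773363051964
slot y [ 0.5427 -0.3739  0.0186] 0.0016366688505680407
lens r [0.4744 0.3566 0.0382] 0.0005984154036606732
lens b [0.6165 0.3396 0.0361] 0.002054540133497974
button [ 0.6458 -0.3274  0.0216] 0.0006476523551622039
[237.4718 231.1964]
[257.521  222.3242]
[190.6045 169.1618]
[203.7123 164.9009]
```

View pics/sc1.png

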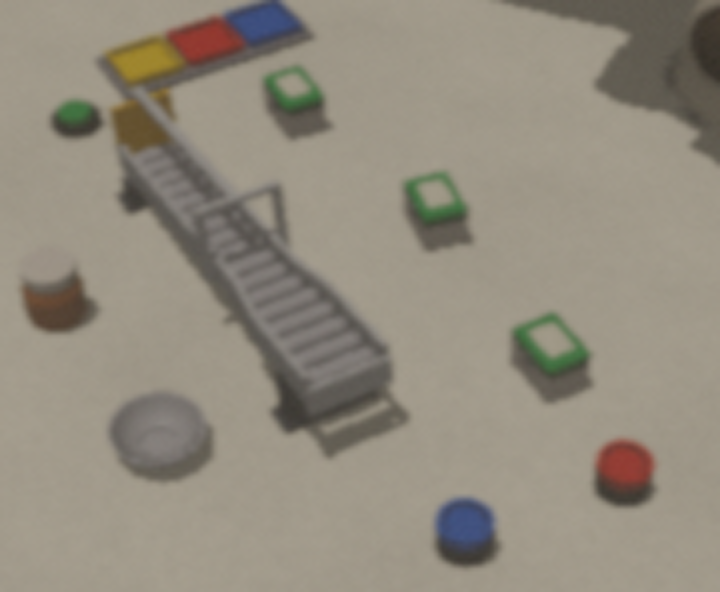

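The scene crop agrees with the predicted lane corners: B predicted at crop (390,342), seen at about (388,348). Case, lens, slot and button heights all match the text. Moving to the first case now, starting with the turn.

arm_command(
  travel=[
    [0,0,0],
    [0,0,0],
    [0,0,0],
    [0,0,0],
    [0,0,0],
    [0,0,0],
    [0,0,0],
    [0,0,0],
    [0,0,0],
    [0,0,0],
  ],
  delta_rot=[
    [0,-0.0188,0],
    [0,-0.0188,0],
    [0,-0.0188,0],
    [0,-0.0188,0],
    [0,-0.0188,0],
    [0,-0.0188,0],
    [0,-0.0188,0],
    [0,-0.0188,0],
    [0,-0.0188,0],
    [0,-0.0188,0],
  ],
  jaw=1,
)

```text
clock: 1.13
ee_pos: [0.1816, -0.5979, 0.2057]
orientation: [[0.089, -0.0, -0.996], [0.996, 0.0, 0.089], [0.0, -1.0, 0.0]]
wrist_force: [-1.3, 0.0, 0.8]
finger_gap: 0.085
```

```bash
cat >> h.py <<'E'
np.set_printoptions(precision=4,suppress=True)
def rotm(psi,tilt=0):
    from scipy.spatial.transform import Rotation as Q
    c,s=np.cos(np.radians(psi)),np.sin(np.radians(psi))
    R=np.array([[c,0,-s],[s,0,c],[0,-1,0]])
    return R@Q.from_rotvec([0,0,np.radians(tilt)]).as_matrix()
def plan(*wps):
    """wps: (xyz, psi, tilt about tool z); turn first, then shift."""
    from scipy.spatial.transform import Rotation as Q
    s=ctrl.observe();p=np.array(s['ee_pos']);R=np.array(s['orientation']).reshape(3,3)
    print('t',round(s['clock'],1),p,'psi',np.degrees(np.arctan2(R[1,0],R[0,0])),'gap',s['finger_gap'],'F',np.array(s['wrist_force']))
    for x,psi,tilt in wps:
        T=rotm(psi,tilt);rv=Q.from_matrix(R.T@T).as_rotvec()/2/np.pi
        d=T.T@(np.array(x)-p)/.75
        print('->',np.array(x),'rot',rv,'rows',np.ceil(np.linalg.norm(rv)/.0195),'| shift',d,'rows',np.ceil(np.linalg.norm(d)/.054))
        p=np.array(x);R=T
E
python3 - <<'E'
from h import *
plan(([.453,-.2115,.12],84.7,0),([.453,-.2115,.01],84.7,0))
E
```

```text
t 1.1 [ 0.1816 -0.5979  0.2057] psi 84.903338047756 gap 0.08499722385185644 F [-1.2549  0.0468  0.8176]
-> [ 0.453  -0.2115  0.12  ] rot [-0.      0.0006  0.    ] rows 1.0 | shift [ 0.5464  0.1143 -0.3128] rows 12.0
-> [ 0.453  -0.2115  0.01  ] rot [0. 0. 0.] rows 0.0 | shift [0.     0.1467 0.    ] rows 3.0
```

arm_command(
  travel=[
    [0.0456,0.006,-0.0261],
    [0.0456,0.006,-0.0261],
    [0.0456,0.006,-0.0261],
    [0.0456,0.006,-0.0261],
    [0.0456,0.006,-0.0261],
    [0.0456,0.006,-0.0261],
    [0.0456,0.006,-0.0261],
    [0.0456,0.006,-0.0261],
    [0.0456,0.006,-0.0261],
    [0.0456,0.006,-0.0261],
  ],
  delta_rot=[
    [0,0,0],
    [0,0,0],
    [0,0,0],
    [0,0,0],
    [0,0,0],
    [0,0,0],
    [0,0,0],
    [0,0,0],
    [0,0,0],
    [0,0,0],
  ],
)

```text
clock: 1.97
ee_pos: [0.4097, -0.2743, 0.161]
orientation: [[0.095, 0.001, -0.996], [0.996, -0.0, 0.095], [-0.0, -1.0, -0.001]]
wrist_force: [0.6, -1.3, 0.1]
finger_gap: 0.0857
```

arm_command(
  travel=[
    [0.0456,0.0,-0.0261],
    [0.0448,0,-0.0257],
    [0,0,0],
    [0,0,0],
  ],
  delta_rot=[
    [0,0,0],
    [0,0,0],
    [0,0,0],
    [0,0,0],
  ],
)

```text
clock: 2.3
ee_pos: [0.455, -0.2106, 0.1608]
orientation: [[0.091, 0.0, -0.996], [0.996, 0.0, 0.091], [0.0, -1.0, -0.0]]
wrist_force: [-0.2, -0.2, 0.3]
finger_gap: 0.0856
```

```bash
python3 - <<'E'
from h import *
plan(([.453,-.2115,.01],84.7,0))
E
```

```text
t 2.3 [ 0.455  -0.2106  0.1608] psi 84.79477277570922 gap 0.08561520026174928 F [-0.2398 -0.1677  0.3439]
-> [ 0.453  -0.2115  0.01  ] rot [0.     0.0003 0.    ] rows 1.0 | shift [-0.0015  0.2011  0.0025] rows 4.0
```

arm_command(
  travel=[
    [-0.0015,0.045,0.0025],
    [0,0.045,0],
    [0,0.045,0],
    [0,0.04,0],
    [0,0.0255,0],
    [0,0,0],
    [0,0,0],
  ],
  delta_rot=[
    [0,0,0],
    [0,0,0],
    [0,0,0],
    [0,0,0],
    [0,0,0],
    [0,0,0],
    [0,0,0],
  ],
)

```text
clock: 2.88
ee_pos: [0.451, -0.2141, 0.01]
orientation: [[0.096, -0.002, -0.995], [0.995, 0.0, 0.096], [-0.0, -1.0, 0.002]]
wrist_force: [-0.2, -0.8, 1.0]
finger_gap: 0.0855
```

arm_command(
  travel=[
    [0,0,0],
    [0,0,0],
    [0,0,0],
    [0,0,0],
    [0,0,0],
    [0,0,0],
    [0,0,0],
    [0,0,0],
  ],
  delta_rot=[
    [0,0,0],
    [0,0,0],
    [0,0,0],
    [0,0,0],
    [0,0,0],
    [0,0,0],
    [0,0,0],
    [0,0,0],
  ],
  jaw=0,
)

```text
clock: 3.55
ee_pos: [0.453, -0.2135, 0.0122]
orientation: [[0.094, 0.003, -0.996], [0.996, -0.001, 0.094], [-0.001, -1.0, -0.003]]
wrist_force: [-2.5, 0.1, 5.0]
finger_gap: 0.0421
```

arm_command(
  travel=[
    [0,-0.02,0],
    [0,-0.05,0],
    [0,-0.05,0],
    [0,-0.05,0],
    [0,-0.05,0],
    [0,-0.03,0],
    [0,0,0],
  ],
  delta_rot=[
    [0,0,0],
    [0,0,0],
    [0,0,0],
    [0,0,0],
    [0,0,0],
    [0,0,0],
    [0,0,0],
  ],
)

```text
clock: 4.13
ee_pos: [0.4551, -0.214, 0.2045]
orientation: [[0.094, 0.013, -0.996], [0.996, -0.003, 0.094], [-0.002, -1.0, -0.013]]
wrist_force: [0.6, 0.1, -2.1]
finger_gap: 0.0422
```

```bash
python3 - <<'E'
from h import *
ld=np.array([.6257,.150]);z=.0947+.010
plan((np.r_[ld,.2],88.25,7),(np.r_[ld,z+.002],88.25,7))
print(rotm(88.25,7))
E
```

```text
t 4.1 [ 0.4551 -0.214   0.2045] psi 84.62852081023891 gap 0.04219083006702202 F [ 0.6024  0.0951 -2.0977]
-> [0.6257 0.15   0.2   ] rot [ 0.0015 -0.0102  0.0191] rows 2.0 | shift [ 0.4891 -0.054  -0.2125] rows 10.0
-> [0.6257 0.15   0.1067] rot [0. 0. 0.] rows 0.0 | shift [0.0152 0.1235 0.    ] rows 3.0
[[ 0.0303 -0.0037 -0.9995]
 [ 0.9921 -0.1218  0.0305]
 [-0.1219 -0.9925  0.    ]]
```

```bash
python3 - <<'E'
from h import *
ld=np.array([.6257,.150])
plan((np.r_[ld,.2],88.25,-7),(np.r_[ld,.109],88.25,-7))
E
```

```text
t 4.1 [ 0.4551 -0.214   0.2045] psi 84.62852081023891 gap 0.04219083006702202 F [ 0.6024  0.0951 -2.0977]
-> [0.6257 0.15   0.2   ] rot [ 0.0027 -0.0099 -0.0198] rows 2.0 | shift [ 0.4877  0.0659 -0.2125] rows 10.0
-> [0.6257 0.15   0.109 ] rot [0. 0. 0.] rows 0.0 | shift [-0.0148  0.1204  0.    ] rows 3.0
```

arm_command(
  travel=[
    [0,0,0],
    [0,0,0],
    [0.0488,0.0066,-0.0212],
    [0.0488,0.0066,-0.0212],
    [0.0488,0.0066,-0.0212],
    [0.0488,0.0066,-0.0212],
    [0.0488,0.0066,-0.0212],
    [0.0488,0.0066,-0.0212],
    [0.0488,0.0066,-0.0212],
    [0.0488,0.0066,-0.0212],
  ],
  delta_rot=[
    [0.0013,-0.005,-0.0099],
    [0.0013,-0.005,-0.0099],
    [0,0,0],
    [0,0,0],
    [0,0,0],
    [0,0,0],
    [0,0,0],
    [0,0,0],
    [0,0,0],
    [0,0,0],
  ],
)

```text
clock: 4.97
ee_pos: [0.5877, 0.0801, 0.1925]
orientation: [[0.033, -0.01, -0.999], [0.992, 0.125, 0.031], [0.125, -0.992, 0.014]]
wrist_force: [0.4, -0.5, -1.4]
finger_gap: 0.0424
```

arm_command(
  travel=[
    [0.0488,0.0066,-0.0212],
    [0.0487,0.0066,-0.0212],
    [0,0,0],
    [0,0,0],
  ],
  delta_rot=[
    [0,0,0],
    [0,0,0],
    [0,0,0],
    [0,0,0],
  ],
)

```text
clock: 5.3
ee_pos: [0.6215, 0.153, 0.1901]
orientation: [[0.03, -0.012, -0.999], [0.992, 0.124, 0.028], [0.124, -0.992, 0.016]]
wrist_force: [-0.3, -0.8, -2.4]
finger_gap: 0.0422
```

```bash
python3 - <<'E'
from h import *
ld=np.array([.6257,.150])
plan((np.r_[ld,.109],88.25,-7))
t=cap('top');s=cap('scene')
a=cv2.resize(t['color'][120:220,170:300,::-1],(390,300));b=cv2.resize(s['color'][160:260,190:320,::-1],(390,300))
cv2.imwrite('pics/over.png',np.hstack([a,b]))
E
```

```text
t 5.3 [0.6215 0.153  0.1901] psi 88.2703645969042 gap 0.04218758984884444 F [-0.2983 -0.7841 -2.4472]
-> [0.6257 0.15   0.109 ] rot [-0.0026  0.0001  0.0003] rows 1.0 | shift [-0.017   0.1069 -0.0057] rows 3.0
```

View pics/over.png

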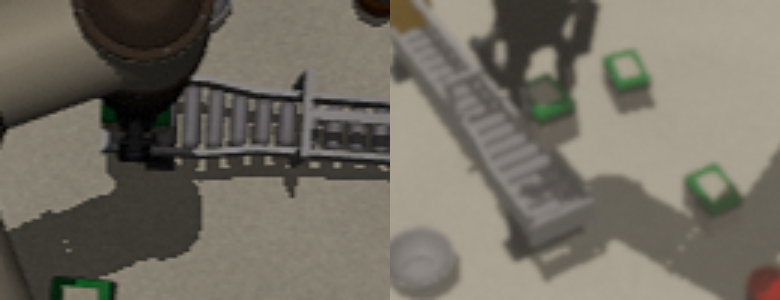

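Left panel: the held case is over the bay, in line with the guides. Lowering and releasing.

arm_command(
  travel=[
    [-0.0057,0.04,-0.0019],
    [-0.0057,0.037,-0.0019],
    [-0.0056,0.03,-0.0019],
    [0,0,0],
    [0,0,0],
  ],
  delta_rot=[
    [-0.0026,0,0],
    [0,0,0],
    [0,0,0],
    [0,0,0],
    [0,0,0],
  ],
)

```text
clock: 5.82
ee_pos: [0.6257, 0.1465, 0.111]
orientation: [[0.034, 0.007, -0.999], [0.992, 0.124, 0.035], [0.124, -0.992, -0.002]]
wrist_force: [-0.2, 0.3, -1.4]
finger_gap: 0.0422
```

arm_command(
  travel=[
    [0,0.004,0],
    [0,0,0],
    [0,0,0],
  ],
  delta_rot=[
    [0,0,0],
    [0,0,0],
    [0,0,0],
  ],
)

```text
clock: 6.07
ee_pos: [0.6266, 0.1484, 0.1092]
orientation: [[0.033, 0.009, -0.999], [0.992, 0.125, 0.033], [0.125, -0.992, -0.005]]
wrist_force: [0.8, 0.4, -1.9]
finger_gap: 0.0424
```

arm_command(
  travel=[
    [0,0,0],
    [0,0,0],
    [0,0,0],
    [0,0,0],
    [0,0,0],
    [0,0,0],
  ],
  delta_rot=[
    [0,0,0],
    [0,0,0],
    [0,0,0],
    [0,0,0],
    [0,0,0],
    [0,0,0],
  ],
  jaw=1,
)

```text
clock: 6.57
ee_pos: [0.6264, 0.1486, 0.1084]
orientation: [[0.032, 0.008, -0.999], [0.992, 0.124, 0.033], [0.125, -0.992, -0.004]]
wrist_force: [0.3, -0.6, 1.0]
finger_gap: 0.0854
```

arm_command(
  travel=[
    [0,-0.04,0],
    [0,-0.05,0],
    [0,-0.05,0],
    [0,-0.03,0],
    [0,0,0],
  ],
  delta_rot=[
    [0,0,0],
    [0,0,0],
    [0,0,0],
    [0,0,0],
    [0,0,0],
  ],
)

```text
clock: 6.98
ee_pos: [0.6285, 0.1326, 0.2423]
orientation: [[0.031, 0.021, -0.999], [0.991, 0.127, 0.033], [0.128, -0.992, -0.017]]
wrist_force: [0.2, -0.1, -0.5]
finger_gap: 0.0854
```

```bash
python3 - <<'E'
from h import *
t=cap('top')
for c in cases(t):print(*c)
plan(([.4492,.2224,.16],86.4,0),([.4492,.2224,.01],86.4,0))
s=cap('scene')
a=cv2.resize(t['color'][120:220,170:400,::-1],(690,300));b=cv2.resize(s['color'][130:260,170:340,::-1],(392,300))
cv2.imwrite('pics/roll.png',np.vstack([a,np.pad(b,((0,0),(0,298),(0,0)))]))
E
```

```text
[0.426  0.0077] 77.11366904420247 0.042327451272654554 0.05830440534457818
[0.6382 0.0648] 87.31422163182032 0.04509782690750472 0.06377316665236589
t 7.0 [0.6269 0.1329 0.2387] psi 88.1705496495748 gap 0.08519354458348577 F [ 0.0602 -0.1488 -0.22  ]
-> [0.4492 0.2224 0.16  ] rot [0.0015 0.0048 0.0203] rows 2.0 | shift [0.1043 0.105  0.244 ] rows 6.0
-> [0.4492 0.2224 0.01  ] rot [0. 0. 0.] rows 0.0 | shift [0.  0.2 0. ] rows 4.0
```

View pics/roll.png

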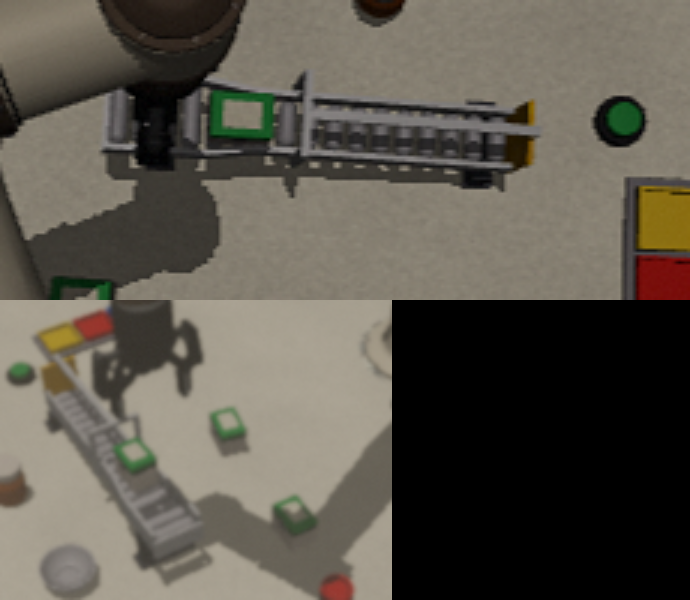

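The first case is lid up and rolling down the lane; it is at about (118,110)/3 in the upper panel, near the funnel's end. On to the next one.

arm_command(
  travel=[
    [0,0,0],
    [0,0,0],
    [0.0174,0.01,0.0407],
    [0.0174,0.01,0.0407],
    [0.0174,0.01,0.0407],
    [0.0174,0.025,0.0407],
    [0.0174,0.025,0.0407],
    [0.0174,0.025,0.0407],
    [0,0,0],
    [0,0,0],
  ],
  delta_rot=[
    [0.0007,0.0024,0.0102],
    [0.0007,0.0024,0.0102],
    [0,0,0],
    [0,0,0],
    [0,0,0],
    [0,0,0],
    [0,0,0],
    [0,0,0],
    [0,0,0],
    [0,0,0],
  ],
)

```text
clock: 7.92
ee_pos: [0.4443, 0.2216, 0.1548]
orientation: [[0.06, -0.011, -0.998], [0.998, -0.007, 0.06], [-0.007, -1.0, 0.011]]
wrist_force: [0.6, 0.4, 0.6]
finger_gap: 0.0854
```

```bash
python3 - <<'E'
from h import *
t=cap('top')
for c in cases(t):print(*c)
plan(([.4492,.2224,.01],86.4,0))
E
```

```text
[0.426  0.0077] 77.11366904420247 0.042327451272654554 0.05830440534457818
[0.6382 0.0648] 87.31422163182032 0.04509782690750472 0.06377316665236589
t 8.0 [0.4461 0.222  0.156 ] psi 86.51781027529817 gap 0.0853475197764057 F [ 0.602   0.5116 -0.6201]
-> [0.4492 0.2224 0.01  ] rot [-0.0013  0.0003 -0.0009] rows 1.0 | shift [ 0.0007  0.1946 -0.0041] rows 4.0
```

The first case has stopped at about (0.638, 0.065), unchanged over a second. Checking its true offset against the lane with the right lid height.

```bash
python3 - <<'E'
from h import *
t=cap('top')
P=[k for k in blobs(t,'green',150) if k[0][0][1]<190][0]
for q in list(cv2.boxPoints(P[0]))+[P[0][0]]:print(np.round(q,1),onz(t,*q,.134))
u=np.array([np.cos(np.radians(88.25)),np.sin(np.radians(88.25))])
mid=np.array([.6208,-.0099]);d=onz(t,*P[0][0],.134)[:2]-mid;print('lane y',d@u,'lane x',d@[u[1],-u[0]])
cv2.imwrite('pics/jam.png',cv2.resize(t['color'][135:200,195:355,::-1],None,fx=5,fy=5,interpolation=cv2.INTER_CUBIC))
E
```

```text
[240. 150.] [0.6462 0.0912 0.134 ]
[261. 150.] [0.6471 0.0322 0.134 ]
[261. 165.] [0.6047 0.0314 0.134 ]
[240. 165.] [0.6037 0.0902 0.134 ]
[250.5 157.5] [0.6254 0.0612 0.134 ]
lane y 0.07125653136761739 lane x 0.002409951421044179
```

View pics/jam.png

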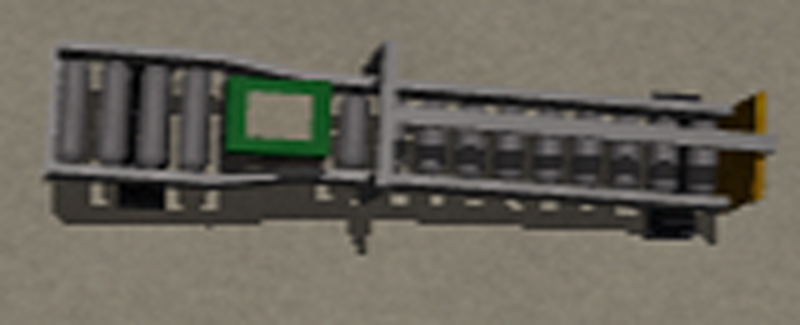

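The case sits against the +x funnel wall with a few millimetres of side offset. I refine the lane's centre line from three rail cross-sections, then look at pushing it gently.

```bash
python3 - <<'E'
from h import *
t=cap('top')
f=lambda x,y,z:onz(t,195+x/5,135+y/5,z)
Q=[]
for x,a,b,z in((120,52,177,.105),(345,85,178,.087),(550,98,194,.074),(700,108,203,.062)):
    A,B=f(x,a,z),f(x,b,z);Q.append((A+B)[:2]/2);print(A[:2],B[:2],np.linalg.norm(A-B),Q[-1])
Q=np.array(Q);p=np.polyfit(Q[:,1],Q[:,0],1);print(p,'yaw',90-np.degrees(np.arctan(p[0])),'x at y=.15,.061:',np.polyval(p,[.15,.061]))
plan(([.6257,.15,.26],88.3,0),([.6255,.13,.14],88.3,0))
E
```

```text
[0.6639 0.1539] [0.5911 0.1519] 0.07280226350880796 [0.6275 0.1529]
[0.6499 0.0235] [0.5951 0.0225] 0.05482829145230511 [0.6225 0.023 ]
[ 0.6464 -0.0977] [ 0.5894 -0.0982] 0.05705982318075067 [ 0.6179 -0.0979]
[ 0.644  -0.1882] [ 0.587  -0.1882] 0.05692800536914715 [ 0.6155 -0.1882]
[0.0358 0.6218] yaw 87.95122298219793 x at y=.15,.061: [0.6272 0.624 ]
t 8.1 [0.4477 0.2222 0.157 ] psi 86.39465733355138 gap 0.08517714469850803 F [ 0.5708 -0.8914 -0.3101]
-> [0.6257 0.15   0.26  ] rot [-0.001  -0.0053 -0.0005] rows 1.0 | shift [-0.0892 -0.1374 -0.2401] rows 6.0
-> [0.6255 0.13   0.14  ] rot [0. 0. 0.] rows 0.0 | shift [-0.0267  0.16   -0.0005] rows 4.0
```

arm_command(
  travel=[
    [0.0007,0.045,-0.0022],
    [0,0.045,0],
    [0,0.045,0],
    [0,0.04,0],
    [0,0.02,0],
    [0,0,0],
    [0,0,0],
  ],
  delta_rot=[
    [0,0,0],
    [0,0,0],
    [0,0,0],
    [0,0,0],
    [0,0,0],
    [0,0,0],
    [0,0,0],
  ],
)

```text
clock: 8.65
ee_pos: [0.4485, 0.2217, 0.0104]
orientation: [[0.064, -0.007, -0.998], [0.998, -0.004, 0.064], [-0.004, -1.0, 0.007]]
wrist_force: [0.7, 0.1, -0.4]
finger_gap: 0.0859
```

arm_command(
  travel=[
    [0,0,0],
    [0,0,0],
    [0,0,0],
    [0,0,0],
    [0,0,0],
    [0,0,0],
    [0,0,0],
    [0,0,0],
  ],
  delta_rot=[
    [0,0,0],
    [0,0,0],
    [0,0,0],
    [0,0,0],
    [0,0,0],
    [0,0,0],
    [0,0,0],
    [0,0,0],
  ],
  jaw=0,
)

```text
clock: 9.32
ee_pos: [0.4485, 0.2229, 0.0124]
orientation: [[0.062, -0.004, -0.998], [0.998, -0.001, 0.062], [-0.001, -1.0, 0.004]]
wrist_force: [-0.1, 0.1, 6.4]
finger_gap: 0.0425
```

arm_command(
  travel=[
    [0,-0.02,0],
    [0,-0.05,0],
    [0,-0.05,0],
    [0,-0.05,0],
    [0,-0.05,0],
    [0,-0.03,0],
    [0,0,0],
  ],
  delta_rot=[
    [0,0,0],
    [0,0,0],
    [0,0,0],
    [0,0,0],
    [0,0,0],
    [0,0,0],
    [0,0,0],
  ],
)

```text
clock: 9.9
ee_pos: [0.4515, 0.2245, 0.2047]
orientation: [[0.062, 0.003, -0.998], [0.998, 0.005, 0.062], [0.005, -1.0, -0.003]]
wrist_force: [0.0, -0.2, -1.2]
finger_gap: 0.0422
```

```bash
python3 - <<'E'
from h import *
plan(([.627,.150,.2],88,-7),([.627,.15,.109],88,-7))
t=cap('top')
for c in cases(t):print(*c)
E
```

```text
t 9.9 [0.4515 0.2245 0.2047] psi 86.46953721325455 gap 0.04223544644255951 F [ 0.0315 -0.1697 -1.2075]
-> [0.627 0.15  0.2  ] rot [ 0.0008 -0.0042 -0.0186] rows 1.0 | shift [-0.0913 -0.0049 -0.2373] rows 5.0
-> [0.627 0.15  0.109] rot [0. 0. 0.] rows 0.0 | shift [-0.0148  0.1204  0.    ] rows 3.0
[0.426  0.0077] 77.11366904420247 0.042327451272654554 0.05830440534457818
[0.6382 0.0648] 87.31422163182032 0.04509782690750472 0.06377316665236589
```

arm_command(
  travel=[
    [0,0,0],
    [-0.0183,-0.001,-0.0475],
    [-0.0183,-0.001,-0.0475],
    [-0.0183,-0.001,-0.0475],
    [-0.0183,-0.001,-0.0475],
    [-0.0181,-0.001,-0.0473],
    [0,0,0],
    [0,0,0],
    [0,0,0],
  ],
  delta_rot=[
    [0.0008,-0.0042,-0.0186],
    [0,0,0],
    [0,0,0],
    [0,0,0],
    [0,0,0],
    [0,0,0],
    [0,0,0],
    [0,0,0],
    [0,0,0],
  ],
)

```text
clock: 10.7
ee_pos: [0.6229, 0.1474, 0.1902]
orientation: [[0.038, -0.01, -0.999], [0.993, 0.113, 0.037], [0.112, -0.994, 0.014]]
wrist_force: [0.3, -0.2, -1.2]
finger_gap: 0.0422
```

```bash
python3 - <<'E'
from h import *
plan(([.627,.15,.109],88,-7),([.6245,.095,.1025],88,-7))
E
```

```text
t 10.7 [0.6229 0.1474 0.1902] psi 87.79972417460202 gap 0.042166209393219904 F [ 0.3065 -0.2308 -1.167 ]
-> [0.627 0.15  0.109] rot [-0.0022 -0.0006 -0.0015] rows 1.0 | shift [-0.0096  0.1079 -0.0053] rows 3.0
-> [0.6245 0.095  0.1025] rot [0. 0. 0.] rows 0.0 | shift [-0.0739 -0.0003  0.0008] rows 2.0
```

arm_command(
  travel=[
    [-0.0032,0.04,-0.0018],
    [-0.0032,0.038,-0.0018],
    [-0.0032,0.03,-0.0017],
    [0,0,0],
    [0,0,0],
  ],
  delta_rot=[
    [-0.0022,-0.0006,-0.0015],
    [0,0,0],
    [0,0,0],
    [0,0,0],
    [0,0,0],
  ],
)

```text
clock: 11.12
ee_pos: [0.6266, 0.1507, 0.1109]
orientation: [[0.032, 0.006, -0.999], [0.992, 0.122, 0.033], [0.122, -0.993, -0.002]]
wrist_force: [0.2, 0.4, -0.9]
finger_gap: 0.0423
```

arm_command(
  travel=[
    [-0.012,0,0],
    [-0.012,0,0],
    [-0.01,0,0],
    [-0.01,0,0],
    [-0.01,0,0],
    [-0.01,0,0],
    [-0.01,0,0],
    [0,0,0],
  ],
  delta_rot=[
    [0,0,0],
    [0,0,0],
    [0,0,0],
    [0,0,0],
    [0,0,0],
    [0,0,0],
    [0,0,0],
    [0,0,0],
  ],
)

```text
clock: 11.78
ee_pos: [0.6259, 0.0933, 0.1039]
orientation: [[0.035, 0.007, -0.999], [0.992, 0.122, 0.036], [0.122, -0.992, -0.003]]
wrist_force: [-0.7, -0.3, -1.8]
finger_gap: 0.0425
```

```bash
python3 - <<'E'
from h import *
plan(([.6245,.095,.1025],88,-7))
t=cap('top')
for c in cases(t):print(*c)
cv2.imwrite('pics/push.png',cv2.resize(t['color'][125:205,195:355,::-1],None,fx=4,fy=4,interpolation=cv2.INTER_CUBIC))
E
```

```text
t 11.8 [0.6259 0.0933 0.1039] psi 87.97595965914856 gap 0.04245738754449866 F [-0.6594 -0.3193 -1.8018]
-> [0.6245 0.095  0.1025] rot [ 0.0005 -0.0001  0.0001] rows 1.0 | shift [0.002  0.0021 0.002 ] rows 1.0
[0.426  0.0077] 77.11366912615983 0.04232745100200117 0.05830440512707537
```

View pics/push.png

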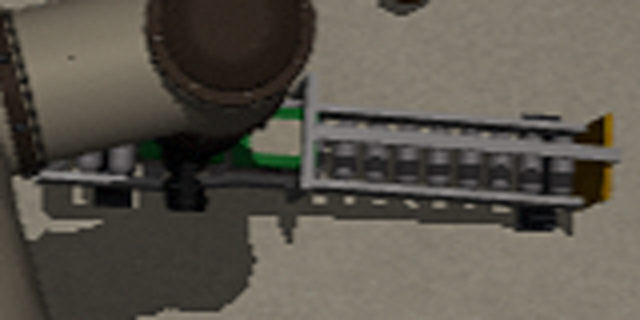

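Case 1 has been pushed to the hoop, with its front at about (308,140) in the crop. I push a little further and look whether it rolls on.

arm_command(
  travel=[
    [-0.01,0.001,0.0007],
    [-0.01,0,0.0007],
    [-0.01,0,0.0006],
    [-0.01,0,0],
    [0,0,0],
    [0,0,0],
    [0,0,0],
    [0,0,0],
  ],
  delta_rot=[
    [0,0,0],
    [0,0,0],
    [0,0,0],
    [0,0,0],
    [0,0,0],
    [0,0,0],
    [0,0,0],
    [0,0,0],
  ],
)

```text
clock: 12.5
ee_pos: [0.6242, 0.0654, 0.0999]
orientation: [[0.033, 0.009, -0.999], [0.992, 0.122, 0.034], [0.123, -0.992, -0.005]]
wrist_force: [1.0, -1.1, -1.7]
finger_gap: 0.0419
```

```bash
cat >> h.py <<'E'
def lane(t):
    h=cv2.cvtColor(t['color'],cv2.COLOR_RGB2HSV);m=cv2.inRange(h,(50,90,40),(85,255,255))
    m[:140]=0;m[185:]=0;m[:,:200]=0;m[:,352:]=0
    c=np.where(m.sum(0)>255)[0];print('green columns',c.tolist())
E
python3 - <<'E'
from h import *
plan()
t=cap('top');lane(t)
E
```

```text
t 12.5 [0.6242 0.0654 0.0999] psi 88.10268858651945 gap 0.041940879143058905 F [ 0.957  -1.133  -1.6857]
green columns [275, 276, 277, 278, 279, 280, 281, 282, 283, 284, 285, 286, 287, 288, 289, 290, 291, 292, 293, 294, 295]
```

Case 1 has rolled on and is clear of the held case. I lower and release case 2 here, on the centre line just past the funnel.

arm_command(
  travel=[
    [0,0.0035,0],
    [0,0,0],
    [0,0,0],
  ],
  delta_rot=[
    [0,0,0],
    [0,0,0],
    [0,0,0],
  ],
)

```text
clock: 12.8
ee_pos: [0.6242, 0.0662, 0.0971]
orientation: [[0.033, 0.009, -0.999], [0.992, 0.123, 0.034], [0.123, -0.992, -0.005]]
wrist_force: [2.8, -0.4, -1.9]
finger_gap: 0.0423
```

arm_command(
  travel=[
    [0,0,0],
    [0,0,0],
    [0,0,0],
    [0,0,0],
    [0,0,0],
    [0,0,0],
  ],
  delta_rot=[
    [0,0,0],
    [0,0,0],
    [0,0,0],
    [0,0,0],
    [0,0,0],
    [0,0,0],
  ],
  jaw=1,
)

```text
clock: 13.3
ee_pos: [0.6237, 0.0658, 0.0972]
orientation: [[0.033, 0.008, -0.999], [0.992, 0.123, 0.034], [0.123, -0.992, -0.004]]
wrist_force: [0.6, 0.1, 0.1]
finger_gap: 0.0857
```

arm_command(
  travel=[
    [0,-0.04,0],
    [0,-0.05,0],
    [0,-0.05,0],
    [0,-0.03,0],
    [0,0,0],
  ],
  delta_rot=[
    [0,0,0],
    [0,0,0],
    [0,0,0],
    [0,0,0],
    [0,0,0],
  ],
)

```text
clock: 13.72
ee_pos: [0.6259, 0.0497, 0.231]
orientation: [[0.032, 0.021, -0.999], [0.992, 0.124, 0.034], [0.124, -0.992, -0.017]]
wrist_force: [0.6, -0.5, 0.7]
finger_gap: 0.0854
```

```bash
python3 - <<'E'
from h import *
t=cap('top');lane(t)
for c in cases(t):print(*c)
plan(([.426,.0077,.16],77.1,0),([.426,.0077,.01],77.1,0))
E
```

```text
green columns [249, 250, 265, 266, 267, 268, 269, 325, 326, 327, 328, 329, 330, 331, 332, 333, 334, 335, 336, 337, 338, 339, 340, 341, 342, 343, 344, 345]
[0.426  0.0077] 77.11366904420247 0.042327451272654554 0.05830440534457818
t 13.8 [0.6243 0.0501 0.2276] psi 88.11719633808114 gap 0.0854668401502293 F [-1.315   0.5701 -0.913 ]
-> [0.426  0.0077 0.16  ] rot [-0.0002  0.0305  0.02  ] rows 2.0 | shift [-0.1142  0.0901  0.2452] rows 6.0
-> [0.426  0.0077 0.01  ] rot [0. 0. 0.] rows 0.0 | shift [0.  0.2 0. ] rows 4.0
```

arm_command(
  travel=[
    [0,0,0],
    [0,0,0],
    [-0.019,0.005,0.0409],
    [-0.019,0.005,0.0409],
    [-0.019,0.01,0.0409],
    [-0.019,0.02,0.0409],
    [-0.019,0.025,0.0409],
    [-0.0192,0.025,0.0407],
    [0,0,0],
    [0,0,0],
  ],
  delta_rot=[
    [0,0.0152,0.01],
    [0,0.0152,0.01],
    [0,0,0],
    [0,0,0],
    [0,0,0],
    [0,0,0],
    [0,0,0],
    [0,0,0],
    [0,0,0],
    [0,0,0],
  ],
)

```text
clock: 14.6
ee_pos: [0.4198, 0.0061, 0.1557]
orientation: [[0.222, -0.014, -0.975], [0.975, -0.003, 0.222], [-0.007, -1.0, 0.013]]
wrist_force: [0.2, 1.6, 0.5]
finger_gap: 0.0855
```

```bash
python3 - <<'E'
from h import *
t=cap('top');lane(t)
for c in cases(t):print(*c)
plan(([.426,.0077,.01],77.1,0))
E
```

```text
green columns [248, 249, 250, 251, 252, 253, 254, 255, 256, 257, 258, 259, 260, 261, 262, 263, 264, 265, 266, 267, 268, 269, 325, 326, 327, 328, 329, 330, 331, 332, 333, 334, 335, 336, 337, 338, 339, 340, 341, 342, 343, 344, 345]
[0.6364 0.0396] 90.93320876633958 0.04568723568983418 0.06344710600528185
t 14.7 [0.4229 0.0071 0.1572] psi 77.16850920268836 gap 0.0852695718199688 F [0.2655 0.5061 0.6746]
-> [0.426  0.0077 0.01  ] rot [-0.0014  0.0002 -0.0007] rows 1.0 | shift [ 0.0017  0.1963 -0.0039] rows 4.0
```

Case 1 is against the stop. Case 2 stalled skewed at columns 248–269, so I push it with case 3 the same way.

arm_command(
  travel=[
    [0.0017,0.045,-0.0025],
    [0,0.045,0],
    [0,0.045,0],
    [0,0.04,0],
    [0,0.021,0],
    [0,0,0],
    [0,0,0],
  ],
  delta_rot=[
    [0,0,0],
    [0,0,0],
    [0,0,0],
    [0,0,0],
    [0,0,0],
    [0,0,0],
    [0,0,0],
  ],
)

```text
clock: 15.23
ee_pos: [0.4261, 0.0085, 0.0105]
orientation: [[0.222, -0.009, -0.975], [0.975, -0.002, 0.222], [-0.004, -1.0, 0.008]]
wrist_force: [0.0, -0.1, -0.1]
finger_gap: 0.0852
```

arm_command(
  travel=[
    [0,0,0],
    [0,0,0],
    [0,0,0],
    [0,0,0],
    [0,0,0],
    [0,0,0],
    [0,0,0],
    [0,0,0],
  ],
  delta_rot=[
    [0,0,0],
    [0,0,0],
    [0,0,0],
    [0,0,0],
    [0,0,0],
    [0,0,0],
    [0,0,0],
    [0,0,0],
  ],
  jaw=0,
)

```text
clock: 15.9
ee_pos: [0.4257, 0.0085, 0.0123]
orientation: [[0.222, -0.005, -0.975], [0.975, -0.001, 0.222], [-0.002, -1.0, 0.005]]
wrist_force: [-1.5, -0.5, 6.1]
finger_gap: 0.0423
```

arm_command(
  travel=[
    [0,-0.02,0],
    [0,-0.05,0],
    [0,-0.05,0],
    [0,-0.05,0],
    [0,-0.05,0],
    [0,-0.03,0],
    [0,0,0],
  ],
  delta_rot=[
    [0,0,0],
    [0,0,0],
    [0,0,0],
    [0,0,0],
    [0,0,0],
    [0,0,0],
    [0,0,0],
  ],
)

```text
clock: 16.48
ee_pos: [0.4295, 0.0092, 0.2044]
orientation: [[0.222, 0.005, -0.975], [0.975, 0.002, 0.222], [0.003, -1.0, -0.004]]
wrist_force: [0.9, 0.0, -2.0]
finger_gap: 0.042
```

```bash
python3 - <<'E'
from h import *
plan(([.627,.150,.2],88,-7),([.627,.15,.109],88,-7))
t=cap('top');lane(t)
E
```

```text
t 16.5 [0.4295 0.0092 0.2044] psi 77.19348788459037 gap 0.04203256681517633 F [ 0.9088  0.0282 -2.0059]
-> [0.627 0.15  0.2  ] rot [ 0.0025 -0.0299 -0.0189] rows 2.0 | shift [ 0.1946  0.0299 -0.2566] rows 6.0
-> [0.627 0.15  0.109] rot [0. 0. 0.] rows 0.0 | shift [-0.0148  0.1204  0.    ] rows 3.0
green columns [248, 249, 250, 251, 252, 253, 254, 255, 256, 257, 258, 259, 260, 261, 262, 263, 264, 265, 266, 267, 268, 269, 325, 326, 327, 328, 329, 330, 331, 332, 333, 334, 335, 336, 337, 338, 339, 340, 341, 342, 343, 344, 345]
```

arm_command(
  travel=[
    [0,0,0],
    [0,0,0],
    [0.0324,0.005,-0.0428],
    [0.0324,0.005,-0.0428],
    [0.0324,0.005,-0.0428],
    [0.0324,0.005,-0.0428],
    [0.0324,0.005,-0.0428],
    [0.0326,0.005,-0.0426],
    [0,0,0],
    [0,0,0],
  ],
  delta_rot=[
    [0.0012,-0.015,-0.0095],
    [0.0012,-0.015,-0.0095],
    [0,0,0],
    [0,0,0],
    [0,0,0],
    [0,0,0],
    [0,0,0],
    [0,0,0],
    [0,0,0],
    [0,0,0],
  ],
)

```text
clock: 17.37
ee_pos: [0.6232, 0.1499, 0.1863]
orientation: [[0.037, -0.015, -0.999], [0.993, 0.116, 0.035], [0.116, -0.993, 0.019]]
wrist_force: [-1.3, -1.1, -2.4]
finger_gap: 0.0422
```

```bash
python3 - <<'E'
from h import *
plan(([.627,.15,.109],88,-7),([.6245,.095,.102],88,-7),([.624,.062,.0975],88,-7))
E
```

```text
t 17.4 [0.6232 0.1499 0.1863] psi 87.87672364898415 gap 0.042164857829256996 F [-1.3137 -1.054  -2.434 ]
-> [0.627 0.15  0.109] rot [-0.003  -0.0003 -0.001 ] rows 1.0 | shift [-0.0122  0.1024 -0.005 ] rows 2.0
-> [0.6245 0.095  0.102 ] rot [0. 0. 0.] rows 0.0 | shift [-0.074   0.0003  0.0008] rows 2.0
-> [0.624  0.062  0.0975] rot [0. 0. 0.] rows 0.0 | shift [-0.0444  0.0006 -0.0009] rows 1.0
```

arm_command(
  travel=[
    [-0.004,0.04,-0.0017],
    [-0.004,0.036,-0.0017],
    [-0.0042,0.0265,-0.0016],
    [0,0,0],
    [0,0,0],
  ],
  delta_rot=[
    [-0.003,-0.0003,-0.001],
    [0,0,0],
    [0,0,0],
    [0,0,0],
    [0,0,0],
  ],
)

```text
clock: 17.78
ee_pos: [0.6261, 0.1482, 0.1128]
orientation: [[0.036, 0.009, -0.999], [0.992, 0.123, 0.036], [0.123, -0.992, -0.004]]
wrist_force: [-0.5, -0.2, -2.1]
finger_gap: 0.0421
```

arm_command(
  travel=[
    [-0.015,0,0],
    [-0.015,0,0],
    [-0.015,0,0.0005],
    [-0.012,0,0],
    [-0.012,0,0],
    [-0.012,0,0],
    [-0.012,0,0],
    [-0.012,0,0],
    [-0.012,0,0],
    [0,0,0],
  ],
  delta_rot=[
    [0,0,0],
    [0,0,0],
    [0,0,0],
    [0,0,0],
    [0,0,0],
    [0,0,0],
    [0,0,0],
    [0,0,0],
    [0,0,0],
    [0,0,0],
  ],
)

```text
clock: 18.62
ee_pos: [0.6244, 0.0604, 0.1025]
orientation: [[0.036, 0.012, -0.999], [0.992, 0.123, 0.037], [0.124, -0.992, -0.007]]
wrist_force: [0.3, 0.1, -1.5]
finger_gap: 0.0423
```

```bash
python3 - <<'E'
from h import *
plan(([.624,.062,.0955],88,-7))
t=cap('top');lane(t)
E
```

```text
t 18.6 [0.6244 0.0604 0.1025] psi 87.91022994325436 gap 0.042317579802248484 F [ 0.3459  0.0995 -1.5066]
-> [0.624  0.062  0.0955] rot [ 0.0012 -0.0002  0.0003] rows 1.0 | shift [0.0009 0.0095 0.0006] rows 1.0
green columns [268, 269, 270, 274, 275, 276, 277, 278, 279, 280, 281, 282, 283, 284, 285, 286, 325, 326, 327, 328, 329, 330, 331, 332, 333, 334, 335, 336, 337, 338, 339, 340, 341, 342, 343, 344, 345]
```

arm_command(
  travel=[
    [-0.004,0.005,0.0006],
    [-0.004,0.0035,0],
    [0,0,0],
    [0,0,0],
    [0,0,0],
  ],
  delta_rot=[
    [0,0,0],
    [0,0,0],
    [0,0,0],
    [0,0,0],
    [0,0,0],
  ],
)

```text
clock: 19.08
ee_pos: [0.6242, 0.057, 0.0959]
orientation: [[0.034, 0.013, -0.999], [0.992, 0.124, 0.035], [0.124, -0.992, -0.009]]
wrist_force: [2.4, -1.6, -0.2]
finger_gap: 0.0426
```

```bash
python3 - <<'E'
from h import *
plan()
t=cap('top');lane(t)
E
```

```text
t 19.1 [0.6242 0.057  0.0959] psi 88.03289333368032 gap 0.04260721355831038 F [ 2.4391 -1.5506 -0.2278]
green columns [280, 281, 282, 283, 284, 285, 286, 287, 288, 289, 290, 291, 292, 293, 294, 295, 296, 297, 298, 299, 300, 325, 326, 327, 328, 329, 330, 331, 332, 333, 334, 335, 336, 337, 338, 339, 340, 341, 342, 343, 344, 345]
```

Case 2 is rolling now. The side force shows a light touch on the −x guide, so I shift 1 mm to +x, carry case 3 a bit further in, and then release.

arm_command(
  travel=[
    [0,0,-0.0014],
    [-0.01,0,0],
    [-0.01,0,0],
    [-0.01,0,0],
    [-0.006,0,0],
    [0,0,0],
  ],
  delta_rot=[
    [0,0,0],
    [0,0,0],
    [0,0,0],
    [0,0,0],
    [0,0,0],
    [0,0,0],
  ],
)

```text
clock: 19.63
ee_pos: [0.6234, 0.0287, 0.0923]
orientation: [[0.036, 0.011, -0.999], [0.992, 0.123, 0.037], [0.124, -0.992, -0.006]]
wrist_force: [-0.5, -0.2, 5.5]
finger_gap: 0.0426
```

arm_command(
  travel=[
    [0,0,0],
    [0,0,0],
    [0,0,0],
    [0,0,0],
    [0,0,0],
    [0,0,0],
  ],
  delta_rot=[
    [0,0,0],
    [0,0,0],
    [0,0,0],
    [0,0,0],
    [0,0,0],
    [0,0,0],
  ],
  jaw=1,
)

```text
clock: 20.13
ee_pos: [0.6236, 0.0305, 0.092]
orientation: [[0.035, 0.011, -0.999], [0.992, 0.124, 0.036], [0.124, -0.992, -0.007]]
wrist_force: [0.2, 0.0, 0.3]
finger_gap: 0.0855
```

arm_command(
  travel=[
    [0,-0.03,0],
    [0,-0.05,0],
    [0,-0.05,0],
    [0,-0.03,0],
    [0,0,0],
  ],
  delta_rot=[
    [0,0,0],
    [0,0,0],
    [0,0,0],
    [0,0,0],
    [0,0,0],
  ],
)

```text
clock: 20.55
ee_pos: [0.6256, 0.015, 0.2185]
orientation: [[0.033, 0.024, -0.999], [0.992, 0.124, 0.036], [0.125, -0.992, -0.02]]
wrist_force: [-0.2, -0.3, 0.3]
finger_gap: 0.085
```

```bash
python3 - <<'E'
from h import *
t=cap('top');lane(t)
for c in('red','blue'):
    for r,a,k in blobs(t,c,80):
        if a<300:print(c,onz(t,*r[0],.038))
plan(([.4748,.3567,.16],90,0))
E
```

```text
green columns [283, 284, 285, 286, 287, 288, 289, 290, 291, 292, 293, 294, 295, 296, 297, 298, 299, 300, 301, 302, 303, 304, 305, 306, 307, 308, 309, 310, 311, 312, 313, 314, 315, 316, 317, 318, 319, 320, 321, 322, 323, 324, 325, 326, 327, 328, 329, 330, 331, 332, 333, 334, 335, 336, 337, 338, 339, 340, 341, 342, 343, 344, 345]
red [0.4748 0.3567 0.038 ]
blue [0.6153 0.3395 0.038 ]
t 20.6 [0.624  0.0154 0.2151] psi 88.04086855564661 gap 0.08549430018492533 F [-0.5035  0.3184 -0.8496]
-> [0.4748 0.3567 0.16  ] rot [ 0.0027 -0.0056  0.02  ] rows 2.0 | shift [0.455  0.0734 0.1989] rows 10.0
```

All three cases form one queue (columns 283–345). On to the lenses, red first.

arm_command(
  travel=[
    [0,0,0],
    [0,0,0],
    [0.0455,0.0,0.0199],
    [0.0455,0.0,0.0199],
    [0.0455,0.005,0.0199],
    [0.0455,0.005,0.0199],
    [0.0455,0.005,0.0199],
    [0.0455,0.005,0.0199],
    [0.0455,0.01,0.0199],
    [0.0455,0.01,0.0199],
  ],
  delta_rot=[
    [0.0013,-0.0028,0.01],
    [0.0013,-0.0028,0.01],
    [0,0,0],
    [0,0,0],
    [0,0,0],
    [0,0,0],
    [0,0,0],
    [0,0,0],
    [0,0,0],
    [0,0,0],
  ],
)

```text
clock: 21.43
ee_pos: [0.5009, 0.2896, 0.1804]
orientation: [[-0.0, -0.009, -1.0], [1.0, -0.002, -0.0], [-0.002, -1.0, 0.009]]
wrist_force: [1.2, 0.7, 0.4]
finger_gap: 0.0851
```

arm_command(
  travel=[
    [0.0455,0.015,0.0199],
    [0.0455,0.015,0.0198],
    [0,0,0],
    [0,0,0],
  ],
  delta_rot=[
    [0,0,0],
    [0,0,0],
    [0,0,0],
    [0,0,0],
  ],
)

```text
clock: 21.77
ee_pos: [0.4707, 0.3575, 0.157]
orientation: [[-0.004, -0.01, -1.0], [1.0, -0.004, -0.004], [-0.004, -1.0, 0.01]]
wrist_force: [-0.9, 1.5, -0.2]
finger_gap: 0.0855
```

```bash
python3 - <<'E'
from h import *
plan(([.4746,.3567,.008],90,0))
t=cap('top');lane(t)
E
```

```text
t 21.8 [0.4707 0.3575 0.157 ] psi 90.21309288101081 gap 0.08548265588269104 F [-0.9118  1.5007 -0.1673]
-> [0.4746 0.3567 0.008 ] rot [-0.0016  0.0006 -0.0007] rows 1.0 | shift [-0.0011  0.1987 -0.0052] rows 4.0
green columns [283, 284, 285, 286, 287, 288, 289, 290, 291, 292, 293, 294, 295, 296, 297, 298, 299, 300, 301, 302, 303, 304, 305, 306, 307, 308, 309, 310, 311, 312, 313, 314, 315, 316, 317, 318, 319, 320, 321, 322, 323, 324, 325, 326, 327, 328, 329, 330, 331, 332, 333, 334, 335, 336, 337, 338, 339, 340, 341, 342, 343, 344, 345]
```

arm_command(
  travel=[
    [-0.0011,0.045,-0.003],
    [0,0.045,0],
    [0,0.045,0],
    [0,0.04,0],
    [0,0.0237,0],
    [0,0,0],
    [0,0,0],
  ],
  delta_rot=[
    [-0.001,0,0],
    [0,0,0],
    [0,0,0],
    [0,0,0],
    [0,0,0],
    [0,0,0],
    [0,0,0],
  ],
)

```text
clock: 22.4
ee_pos: [0.4751, 0.3542, 0.01]
orientation: [[0.001, -0.002, -1.0], [1.0, -0.003, 0.001], [-0.003, -1.0, 0.002]]
wrist_force: [0.0, 0.6, 0.6]
finger_gap: 0.0856
```

arm_command(
  travel=[
    [0,0,0],
    [0,0,0],
    [0,0,0],
    [0,0,0],
    [0,0,0],
    [0,0,0],
    [0,0,0],
    [0,0,0],
  ],
  delta_rot=[
    [0,0,0],
    [0,0,0],
    [0,0,0],
    [0,0,0],
    [0,0,0],
    [0,0,0],
    [0,0,0],
    [0,0,0],
  ],
  jaw=0,
)

```text
clock: 23.07
ee_pos: [0.4754, 0.3567, 0.0126]
orientation: [[-0.001, 0.002, -1.0], [1.0, 0.001, -0.001], [0.001, -1.0, -0.002]]
wrist_force: [-1.9, 1.0, 7.7]
finger_gap: 0.0004
```

arm_command(
  travel=[
    [0,-0.02,0],
    [0,-0.05,0],
    [0,-0.05,0],
    [0,-0.05,0],
    [0,-0.03,0],
    [0,0,0],
    [0,0,0],
  ],
  delta_rot=[
    [0,0,0],
    [0,0,0],
    [0,0,0],
    [0,0,0],
    [0,0,0],
    [0,0,0],
    [0,0,0],
  ],
)

```text
clock: 23.65
ee_pos: [0.4751, 0.3565, 0.1627]
orientation: [[-0.0, 0.002, -1.0], [1.0, 0.003, -0.0], [0.003, -1.0, -0.002]]
wrist_force: [0.7, -0.6, -0.7]
finger_gap: 0.0003
```

```bash
python3 - <<'E'
from h import *
plan(([.4733,-.3705,.14],90,0),([.4733,-.3705,.023],90,0))
E
```

```text
t 23.6 [0.4751 0.3565 0.1627] psi 90.01194937847549 gap 0.0003239805258898614 F [ 0.7492 -0.6137 -0.6639]
-> [ 0.4733 -0.3705  0.14  ] rot [0.0003 0.     0.0005] rows 1.0 | shift [-0.9693  0.0303  0.0024] rows 18.0
-> [ 0.4733 -0.3705  0.023 ] rot [0. 0. 0.] rows 0.0 | shift [0.    0.156 0.   ] rows 3.0
```

The jaws shut empty, so the lens was probably knocked aside. Looking.

```bash
python3 - <<'E'
from h import *
t=cap('top');lane(t);s=cap('scene')
for n,c in(('t',t),('s',s)):
  for col in('red','blue'):
    for r,a,k in blobs(c,col,30):print(n,col,np.round(r[0],1),np.round(r[1],1),a,onz(c,*r[0],.038))
a=cv2.resize(t['color'][120:290,90:230,::-1],(420,510));b=cv2.resize(s['color'][200:310,230:340,::-1],(380,510))
cv2.imwrite('pics/red.png',np.hstack([a,b]))
E
```

```text
green columns [284, 285, 286, 287, 288, 289, 290, 291, 292, 293, 294, 295, 296, 297, 298, 299, 300, 301, 302, 303, 304, 305, 306, 307, 308, 309, 310, 311, 312, 313, 314, 315, 316, 317, 318, 319, 320, 321, 322, 323, 324, 325, 326, 327, 328, 329, 330, 331, 332, 333, 334, 335, 336, 337, 338, 339, 340, 341, 342, 343, 344, 345]
t red [392.5 215.5] [21. 21.] 422.0 [ 0.4728 -0.3642  0.038 ]
t red [156. 210.] [14.  8.] 81.0 [0.4757 0.3468 0.038 ]
t blue [ 16. 318.] [32. 38.] 939.5 [0.1474 0.7516 0.038 ]
t blue [  7.6 251.5] [15.9 41.2] 367.5 [0.3422 0.7915 0.038 ]
t blue [392.1 239.2] [21.3 21.4] 415.5 [ 0.4024 -0.3623  0.038 ]
t blue [160.5 164. ] [14. 15.] 155.0 [0.6163 0.3388 0.038 ]
s red [210.5 140.9] [ 7.6 14.2] 80.0 [ 0.4841 -0.3484  0.038 ]
s blue [464.4 360.8] [41.1 13.6] 228.0 [0.3573 0.8291 0.038 ]
s blue [276.  271.5] [7. 6.] 35.5 [0.6172 0.3403 0.038 ]
s blue [225.2 135.6] [ 5.7 11.4] 43.5 [ 0.4139 -0.3463  0.038 ]
s blue [98.5 66.6] [ 8.4 17.7] 114.0 [ 0.691  -1.2444  0.038 ]
s blue [458.4  70. ] [11.1 27. ] 227.0 [-0.8704 -0.178   0.038 ]
s blue [439.9  53.1] [13.7 63.2] 597.0 [-0.9385 -0.3548  0.038 ]
s blue [368.3  19.1] [22.3 37.8] 396.0 [-0.9283 -0.9059  0.038 ]
s blue [345.8  18.2] [16.4 39.6] 438.0 [-0.8208 -0.9942  0.038 ]
```

View pics/red.png

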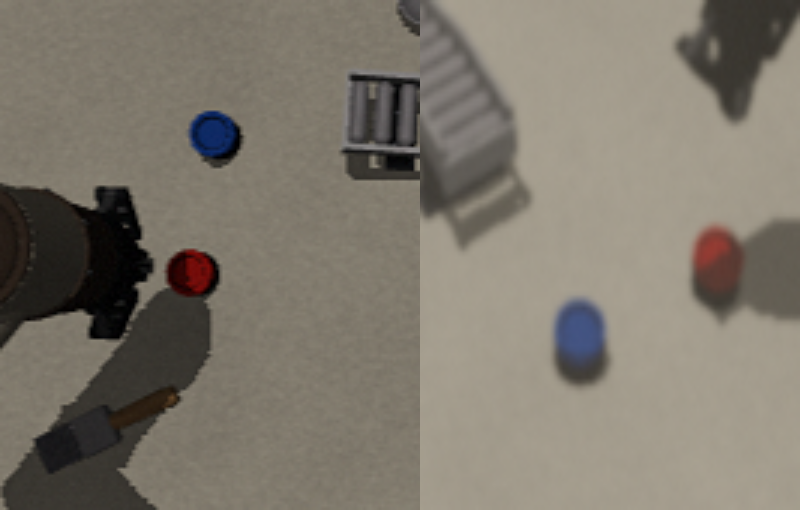

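The red lens still stands upright, at crop (191,273), i.e. pixel about (153.7,211). The pads closed too near its rim and slipped off. I regrasp about 8 mm lower.

```bash
python3 - <<'E'
from h import *
t=cap('top')
h=cv2.cvtColor(t['color'],cv2.COLOR_RGB2HSV)
m=cv2.inRange(h,(0,140,25),(8,255,255))|cv2.inRange(h,(170,140,25),(180,255,255))
for k in cv2.findContours(m,0,1)[0]:
    if cv2.contourArea(k)>60:(c,r)=cv2.minEnclosingCircle(k);print(c,r,onz(t,*c,.038))
plan(([.4746,.355,.001],90,0))
E
```

```text
(392.5, 215.5) 14.849342346191406 [ 0.4728 -0.3642  0.038 ]
(153.19444274902344, 210.7083282470703) 7.911808967590332 [0.4734 0.3553 0.038 ]
t 23.8 [0.474  0.355  0.1591] psi 89.99916686544611 gap 0.00017998449045976032 F [ 0.0233  0.5374 -0.5304]
-> [0.4746 0.355  0.001 ] rot [-0.0004 -0.     -0.0005] rows 1.0 | shift [ 0.      0.2108 -0.0008] rows 4.0
```

arm_command(
  travel=[
    [0,0,0],
    [0,0,0],
    [0,0,0],
    [0,0,0],
    [0,0,0],
    [0,0,0],
  ],
  delta_rot=[
    [0,0,0],
    [0,0,0],
    [0,0,0],
    [0,0,0],
    [0,0,0],
    [0,0,0],
  ],
  jaw=1,
)

```text
clock: 24.3
ee_pos: [0.4747, 0.3557, 0.1603]
orientation: [[-0.0, -0.001, -1.0], [1.0, -0.001, -0.0], [-0.001, -1.0, 0.001]]
wrist_force: [-0.5, 0.7, -0.5]
finger_gap: 0.0723
```

arm_command(
  travel=[
    [0,0.045,0],
    [0,0.045,0],
    [0,0.045,0],
    [0,0.045,0],
    [0,0.0335,0],
    [0,0,0],
    [0,0,0],
    [0,0,0],
  ],
  delta_rot=[
    [0,0,0],
    [0,0,0],
    [0,0,0],
    [0,0,0],
    [0,0,0],
    [0,0,0],
    [0,0,0],
    [0,0,0],
  ],
)

```text
clock: 24.97
ee_pos: [0.4758, 0.3567, 0.002]
orientation: [[-0.001, 0.002, -1.0], [1.0, 0.001, -0.001], [0.001, -1.0, -0.002]]
wrist_force: [0.2, 0.1, 0.3]
finger_gap: 0.0855
```

arm_command(
  travel=[
    [0,0,0],
    [0,0,0],
    [0,0,0],
    [0,0,0],
    [0,0,0],
    [0,0,0],
    [0,0,0],
    [0,0,0],
  ],
  delta_rot=[
    [0,0,0],
    [0,0,0],
    [0,0,0],
    [0,0,0],
    [0,0,0],
    [0,0,0],
    [0,0,0],
    [0,0,0],
  ],
  jaw=0.4,
)

```text
clock: 25.63
ee_pos: [0.4753, 0.3563, 0.0024]
orientation: [[-0.001, 0.001, -1.0], [1.0, 0.001, -0.001], [0.001, -1.0, -0.001]]
wrist_force: [-0.6, -0.6, 5.7]
finger_gap: 0.0434
```

Gripped at 43 mm. Lifting.

arm_command(
  travel=[
    [0,0,0],
    [0,-0.02,0],
    [0,-0.05,0],
    [0,-0.05,0],
    [0,-0.05,0],
    [0,-0.03,0],
    [0,0,0],
  ],
  delta_rot=[
    [0,0,0],
    [0,0,0],
    [0,0,0],
    [0,0,0],
    [0,0,0],
    [0,0,0],
    [0,0,0],
  ],
  jaw=0.2,
)

```text
clock: 26.22
ee_pos: [0.4774, 0.3582, 0.1575]
orientation: [[-0.001, 0.009, -1.0], [1.0, 0.008, -0.001], [0.008, -1.0, -0.009]]
wrist_force: [0.2, 0.9, -0.6]
finger_gap: 0.0429
```

```bash
python3 - <<'E'
from h import *
plan(([.4733,-.3705,.15],90,0),([.4733,-.3705,.02],90,0))
E
```

```text
t 26.2 [0.4774 0.3582 0.1575] psi 90.0694683225508 gap 0.04294673175809357 F [ 0.1929  0.8981 -0.5954]
-> [ 0.4733 -0.3705  0.15  ] rot [0.0014 0.0002 0.0013] rows 1.0 | shift [-0.9717  0.01    0.0055] rows 18.0
-> [ 0.4733 -0.3705  0.02  ] rot [0. 0. 0.] rows 0.0 | shift [0.     0.1733 0.    ] rows 4.0
```

arm_command(
  travel=[
    [-0.054,0,0.0003],
    [-0.054,0,0.0003],
    [-0.054,0,0.0003],
    [-0.054,0,0.0003],
    [-0.054,0,0.0003],
    [-0.054,0,0.0003],
    [-0.054,0,0.0003],
    [-0.054,0,0.0003],
    [-0.054,0,0.0003],
    [-0.054,0,0.0003],
  ],
  delta_rot=[
    [0,0,0],
    [0,0,0],
    [0,0,0],
    [0,0,0],
    [0,0,0],
    [0,0,0],
    [0,0,0],
    [0,0,0],
    [0,0,0],
    [0,0,0],
  ],
)

```text
clock: 27.05
ee_pos: [0.4714, -0.0512, 0.1505]
orientation: [[-0.0, -0.001, -1.0], [1.0, -0.001, -0.0], [-0.001, -1.0, 0.001]]
wrist_force: [0.3, 0.0, -0.9]
finger_gap: 0.043
```

arm_command(
  travel=[
    [-0.054,0,0.0003],
    [-0.054,0,0.0003],
    [-0.054,0,0.0003],
    [-0.054,0,0.0003],
    [-0.054,0,0.0003],
    [-0.054,0,0.0003],
    [-0.054,0,0.0003],
    [-0.0537,0,0.0003],
    [0,0,0],
    [0,0,0],
  ],
  delta_rot=[
    [0,0,0],
    [0,0,0],
    [0,0,0],
    [0,0,0],
    [0,0,0],
    [0,0,0],
    [0,0,0],
    [0,0,0],
    [0,0,0],
    [0,0,0],
  ],
)

```text
clock: 27.88
ee_pos: [0.4695, -0.3747, 0.1496]
orientation: [[0.004, -0.003, -1.0], [1.0, 0.0, 0.004], [0.0, -1.0, 0.003]]
wrist_force: [-0.2, 0.7, -1.5]
finger_gap: 0.043
```

```bash
python3 - <<'E'
from h import *
plan(([.4733,-.3705,.05],90,0),([.4733,-.3705,.02],90,0))
E
```

```text
t 27.9 [ 0.4695 -0.3747  0.1496] psi 89.76219498525144 gap 0.04298018643487159 F [-0.1857  0.7474 -1.5236]
-> [ 0.4733 -0.3705  0.05  ] rot [-0.0004 -0.0007  0.0001] rows 1.0 | shift [ 0.0056  0.1328 -0.0051] rows 3.0
-> [ 0.4733 -0.3705  0.02  ] rot [0. 0. 0.] rows 0.0 | shift [0.   0.04 0.  ] rows 1.0
```

arm_command(
  travel=[
    [0.0056,0.045,-0.003],
    [0,0.045,0],
    [0,0.043,0],
    [0,0,0],
    [0,0,0],
    [0,0,0],
  ],
  delta_rot=[
    [0,0,0],
    [0,0,0],
    [0,0,0],
    [0,0,0],
    [0,0,0],
    [0,0,0],
  ],
)

```text
clock: 28.38
ee_pos: [0.4744, -0.369, 0.0532]
orientation: [[-0.002, 0.001, -1.0], [1.0, -0.003, -0.002], [-0.003, -1.0, -0.001]]
wrist_force: [0.1, -1.1, -0.7]
finger_gap: 0.043
```

```bash
python3 - <<'E'
from h import *
plan(([.4733,-.3705,.019],90,0))
E
```

```text
t 28.4 [ 0.4744 -0.369   0.0532] psi 90.1166472856178 gap 0.04298642878402651 F [ 0.0737 -1.0653 -0.69  ]
-> [ 0.4733 -0.3705  0.019 ] rot [ 0.0002  0.0003 -0.0005] rows 1.0 | shift [-0.0019  0.0456  0.0014] rows 1.0
```

arm_command(
  travel=[
    [-0.0015,0.02,0.0012],
    [0,0.015,0],
    [0,0.0105,0],
    [0,0,0],
    [0,0,0],
  ],
  delta_rot=[
    [0,0,0],
    [0,0,0],
    [0,0,0],
    [0,0,0],
    [0,0,0],
  ],
)

```text
clock: 28.8
ee_pos: [0.4722, -0.3702, 0.0176]
orientation: [[-0.001, -0.001, -1.0], [1.0, -0.001, -0.001], [-0.001, -1.0, 0.001]]
wrist_force: [0.4, 0.3, -0.1]
finger_gap: 0.0429
```

arm_command(
  travel=[
    [0,0,0],
    [0,0,0],
    [0,0,0],
    [0,0,0],
    [0,0,0],
    [0,0,0],
  ],
  delta_rot=[
    [0,0,0],
    [0,0,0],
    [0,0,0],
    [0,0,0],
    [0,0,0],
    [0,0,0],
  ],
  jaw=1,
)

```text
clock: 29.3
ee_pos: [0.4722, -0.3702, 0.0174]
orientation: [[-0.0, -0.0, -1.0], [1.0, -0.001, -0.0], [-0.001, -1.0, 0.0]]
wrist_force: [0.1, -0.7, 0.3]
finger_gap: 0.0858
```

arm_command(
  travel=[
    [0,-0.03,0],
    [0,-0.05,0],
    [0,-0.05,0],
    [0,-0.05,0],
    [0,0,0],
    [0,0,0],
  ],
  delta_rot=[
    [0,0,0],
    [0,0,0],
    [0,0,0],
    [0,0,0],
    [0,0,0],
    [0,0,0],
  ],
)

```text
clock: 29.8
ee_pos: [0.4736, -0.3707, 0.1553]
orientation: [[-0.0, 0.005, -1.0], [1.0, -0.004, -0.0], [-0.004, -1.0, -0.005]]
wrist_force: [-0.5, 0.1, -0.3]
finger_gap: 0.0854
```

```bash
python3 - <<'E'
from h import *
t=cap('top');lane(t)
for r,a,k in blobs(t,'blue',80):
    if a<300:print('blue',onz(t,*r[0],.037),a)
plan(([.616,.3395,.2],90,0))
E
```

```text
green columns [283, 284, 285, 286, 287, 288, 289, 290, 291, 292, 293, 294, 295, 296, 297, 298, 299, 300, 301, 302, 303, 304, 305, 306, 307, 308, 309, 310, 311, 312, 313, 314, 315, 316, 317, 318, 319, 320, 321, 322, 323, 324, 325, 326, 327, 328, 329, 330, 331, 332, 333, 334, 335, 336, 337, 338, 339, 340, 341, 342, 343, 344, 345]
blue [0.6165 0.3375 0.037 ] 153.5
t 29.9 [ 0.4723 -0.3698  0.1529] psi 89.99438745021197 gap 0.08548386668584677 F [-0.1227 -0.427  -0.4427]
-> [0.616  0.3395 0.2   ] rot [ 0.0002 -0.     -0.0002] rows 1.0 | shift [ 0.9458 -0.0628 -0.1917] rows 18.0
```

arm_command(
  travel=[
    [0.0535,-0.0063,-0.006],
    [0.0535,-0.0063,-0.006],
    [0.0535,-0.0063,-0.006],
    [0.0535,-0.0063,-0.006],
    [0.0535,-0.0063,-0.006],
    [0.0535,-0.0063,-0.006],
    [0.0535,-0.0063,-0.006],
    [0.0535,-0.0063,-0.006],
    [0.0535,-0.0063,-0.006],
    [0.0535,-0.0063,-0.006],
  ],
  delta_rot=[
    [0,0,0],
    [0,0,0],
    [0,0,0],
    [0,0,0],
    [0,0,0],
    [0,0,0],
    [0,0,0],
    [0,0,0],
    [0,0,0],
    [0,0,0],
  ],
)

```text
clock: 30.68
ee_pos: [0.5158, 0.033, 0.1974]
orientation: [[-0.0, -0.004, -1.0], [1.0, -0.002, -0.0], [-0.002, -1.0, 0.004]]
wrist_force: [0.8, -0.7, -0.7]
finger_gap: 0.0854
```

arm_command(
  travel=[
    [0.0513,0,-0.0164],
    [0.0513,0,-0.0164],
    [0.0513,0,-0.0164],
    [0.0513,0,-0.0164],
    [0.0513,0,-0.0164],
    [0.0513,0,-0.0164],
    [0.0513,0,-0.0164],
    [0.0513,0,-0.0164],
    [0,0,0],
    [0,0,0],
  ],
  delta_rot=[
    [0,0,0],
    [0,0,0],
    [0,0,0],
    [0,0,0],
    [0,0,0],
    [0,0,0],
    [0,0,0],
    [0,0,0],
    [0,0,0],
    [0,0,0],
  ],
)

```text
clock: 31.52
ee_pos: [0.6145, 0.3407, 0.1941]
orientation: [[-0.002, -0.006, -1.0], [1.0, -0.005, -0.002], [-0.005, -1.0, 0.006]]
wrist_force: [0.1, -0.1, 0.6]
finger_gap: 0.0856
```

```bash
python3 - <<'E'
from h import *
plan(([.6165,.3388,.03],90,0),([.6165,.3388,.001],90,0))
t=cap('top');s=cap('scene')
for r,a,k in blobs(s,'blue',20):
    if 260<r[0][0]<290:print('blue',r[0],onz(s,*r[0],.038),a)
for r,a,k in blobs(t,'red',100):print('red',r[0],r[1],a)
cv2.imwrite('pics/rack.png',cv2.resize(t['color'][170:265,290:420,::-1],None,fx=5,fy=5,interpolation=cv2.INTER_CUBIC))
E
```

```text
t 31.5 [0.6145 0.3407 0.1941] psi 90.13893377659264 gap 0.08560523078627032 F [ 0.0622 -0.1052  0.6101]
-> [0.6165 0.3388 0.03  ] rot [-0.001   0.0004 -0.0008] rows 1.0 | shift [-0.0025  0.2188 -0.0027] rows 5.0
-> [0.6165 0.3388 0.001 ] rot [0. 0. 0.] rows 0.0 | shift [0.     0.0387 0.    ] rows 1.0
red (392.5, 215.5) (21.0, 21.0) 423.0
```

View pics/rack.png

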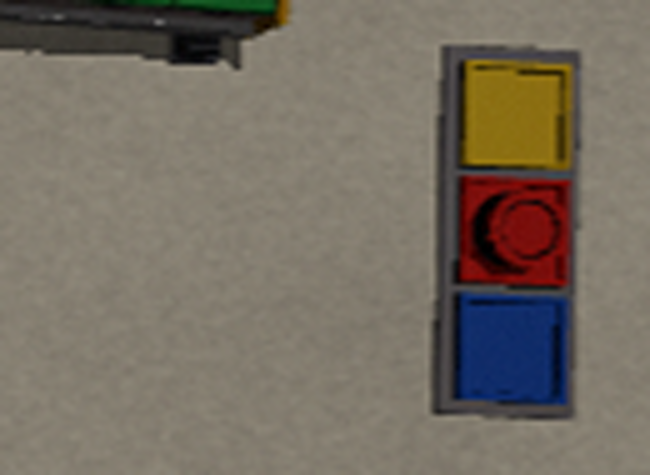

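The red lens stands in its slot, seen at (525,228) in the crop with the parallax expected of its height. Now the blue one.

arm_command(
  travel=[
    [-0.0025,0.045,-0.0018],
    [0,0.045,0],
    [0,0.045,0],
    [0,0.045,0],
    [0,0.045,0],
    [0,0.035,0],
    [0,0,0],
    [0,0,0],
    [0,0,0],
  ],
  delta_rot=[
    [-0.001,0,0],
    [0,0,0],
    [0,0,0],
    [0,0,0],
    [0,0,0],
    [0,0,0],
    [0,0,0],
    [0,0,0],
    [0,0,0],
  ],
)

```text
clock: 32.37
ee_pos: [0.6191, 0.337, 0.006]
orientation: [[0.0, 0.009, -1.0], [1.0, 0.0, 0.0], [0.0, -1.0, -0.009]]
wrist_force: [0.5, 0.4, 0.2]
finger_gap: 0.0853
```

arm_command(
  travel=[
    [0,0,0],
    [0,0,0],
    [0,0,0],
    [0,0,0],
    [0,0,0],
    [0,0,0],
    [0,0,0],
    [0,0,0],
  ],
  delta_rot=[
    [0,0,0],
    [0,0,0],
    [0,0,0],
    [0,0,0],
    [0,0,0],
    [0,0,0],
    [0,0,0],
    [0,0,0],
  ],
  jaw=0.2,
)

```text
clock: 33.03
ee_pos: [0.6185, 0.3377, 0.006]
orientation: [[-0.001, 0.008, -1.0], [1.0, 0.0, -0.001], [0.0, -1.0, -0.008]]
wrist_force: [-2.1, -0.7, 5.3]
finger_gap: 0.0426
```

arm_command(
  travel=[
    [0,-0.02,0],
    [0,-0.05,0],
    [0,-0.05,0],
    [0,-0.05,0],
    [0,-0.04,0],
    [0,-0.03,0],
    [0,0,0],
  ],
  delta_rot=[
    [0,0,0],
    [0,0,0],
    [0,0,0],
    [0,0,0],
    [0,0,0],
    [0,0,0],
    [0,0,0],
  ],
)

```text
clock: 33.62
ee_pos: [0.6193, 0.3388, 0.1912]
orientation: [[-0.001, 0.016, -1.0], [1.0, 0.006, -0.001], [0.006, -1.0, -0.016]]
wrist_force: [0.5, -0.2, 0.3]
finger_gap: 0.0423
```

```bash
python3 - <<'E'
from h import *
plan(([.4015,-.3684,.17],90,0))
E
```

```text
t 33.6 [0.6193 0.3388 0.1912] psi 90.05759832959163 gap 0.04234144568353765 F [ 0.5253 -0.1948  0.3294]
-> [ 0.4015 -0.3684  0.17  ] rot [0.0026 0.0002 0.0009] rows 1.0 | shift [-0.943   0.0283  0.2904] rows 19.0
```

arm_command(
  travel=[
    [-0.0497,0,0.0153],
    [-0.0497,0,0.0153],
    [-0.0497,0,0.0153],
    [-0.0497,0,0.0153],
    [-0.0497,0,0.0153],
    [-0.0497,0,0.0153],
    [-0.0497,0,0.0153],
    [-0.0497,0,0.0153],
    [-0.0497,0,0.0153],
    [-0.0497,0,0.0153],
  ],
  delta_rot=[
    [0.0013,0,0.0005],
    [0,0,0],
    [0,0,0],
    [0,0,0],
    [0,0,0],
    [0,0,0],
    [0,0,0],
    [0,0,0],
    [0,0,0],
    [0,0,0],
  ],
)

```text
clock: 34.45
ee_pos: [0.5004, -0.0371, 0.1847]
orientation: [[-0.001, -0.004, -1.0], [1.0, -0.004, -0.001], [-0.004, -1.0, 0.004]]
wrist_force: [1.3, -0.0, -1.5]
finger_gap: 0.042
```

arm_command(
  travel=[
    [-0.0497,0.003,0.0153],
    [-0.0497,0.003,0.0153],
    [-0.0497,0.003,0.0153],
    [-0.0497,0.003,0.0153],
    [-0.0497,0.003,0.0153],
    [-0.0497,0.003,0.0153],
    [-0.0497,0.003,0.0153],
    [-0.0497,0.003,0.0153],
    [-0.0484,0.003,0.015],
    [0,0,0],
  ],
  delta_rot=[
    [0,0,0],
    [0,0,0],
    [0,0,0],
    [0,0,0],
    [0,0,0],
    [0,0,0],
    [0,0,0],
    [0,0,0],
    [0,0,0],
    [0,0,0],
  ],
)

```text
clock: 35.28
ee_pos: [0.3963, -0.3745, 0.1653]
orientation: [[0.006, -0.005, -1.0], [1.0, -0.004, 0.006], [-0.004, -1.0, 0.005]]
wrist_force: [1.1, -0.4, -0.8]
finger_gap: 0.0426
```

```bash
python3 - <<'E'
from h import *
plan(([.4015,-.3684,.055],90,0))
E
```

```text
t 35.3 [ 0.3963 -0.3745  0.1653] psi 89.63938830079658 gap 0.04264347751945289 F [ 1.0598 -0.4199 -0.759 ]
-> [ 0.4015 -0.3684  0.055 ] rot [-0.0007 -0.001  -0.0007] rows 1.0 | shift [ 0.0081  0.147  -0.0069] rows 3.0
```

arm_command(
  travel=[
    [0.005,0.04,-0.004],
    [0,0.04,0],
    [0,0.04,0],
    [0,0.027,0],
    [0,0,0],
    [0,0,0],
    [0,0,0],
  ],
  delta_rot=[
    [0,0,0],
    [0,0,0],
    [0,0,0],
    [0,0,0],
    [0,0,0],
    [0,0,0],
    [0,0,0],
  ],
)

```text
clock: 35.87
ee_pos: [0.4027, -0.3673, 0.0576]
orientation: [[-0.001, -0.001, -1.0], [1.0, -0.006, -0.001], [-0.006, -1.0, 0.001]]
wrist_force: [0.8, -0.1, -1.0]
finger_gap: 0.0426
```

```bash
python3 - <<'E'
from h import *
plan(([.4015,-.3684,.0205],90,0))
E
```

```text
t 35.9 [ 0.4027 -0.3673  0.0576] psi 90.05370067358878 gap 0.042597207581416406 F [ 0.8489 -0.0628 -0.9979]
-> [ 0.4015 -0.3684  0.0205] rot [-0.0001  0.0001 -0.0009] rows 1.0 | shift [-0.0015  0.0495  0.0016] rows 1.0
```

Opened fully, the jaws would reach the red lens next door (71 mm pitch along the jaw axis), so I open only to 0.63.

arm_command(
  travel=[
    [-0.0013,0.02,0.0016],
    [0,0.015,0],
    [0,0.0125,0],
    [0,0,0],
    [0,0,0],
  ],
  delta_rot=[
    [0,0,0],
    [0,0,0],
    [0,0,0],
    [0,0,0],
    [0,0,0],
  ],
)

```text
clock: 36.28
ee_pos: [0.4009, -0.3683, 0.0216]
orientation: [[-0.001, -0.002, -1.0], [1.0, -0.005, -0.001], [-0.005, -1.0, 0.002]]
wrist_force: [0.8, -0.2, -0.7]
finger_gap: 0.0425
```

arm_command(
  travel=[
    [0,0,0],
    [0,0,0],
    [0,0,0],
    [0,0,0],
    [0,0,0],
    [0,0,0],
  ],
  delta_rot=[
    [0,0,0],
    [0,0,0],
    [0,0,0],
    [0,0,0],
    [0,0,0],
    [0,0,0],
  ],
  jaw=0.63,
)

```text
clock: 36.78
ee_pos: [0.4005, -0.3681, 0.0211]
orientation: [[-0.0, -0.002, -1.0], [1.0, -0.004, -0.0], [-0.004, -1.0, 0.002]]
wrist_force: [-0.1, -0.3, -0.5]
finger_gap: 0.0536
```

arm_command(
  travel=[
    [0,-0.02,0],
    [0,-0.04,0],
    [0,-0.05,0],
    [0,-0.05,0],
    [0,-0.02,0],
    [0,0,0],
  ],
  delta_rot=[
    [0,0,0],
    [0,0,0],
    [0,0,0],
    [0,0,0],
    [0,0,0],
    [0,0,0],
  ],
)

```text
clock: 37.28
ee_pos: [0.4032, -0.369, 0.1609]
orientation: [[-0.001, 0.006, -1.0], [1.0, -0.01, -0.001], [-0.01, -1.0, -0.006]]
wrist_force: [0.5, 0.5, -0.2]
finger_gap: 0.0538
```

```bash
python3 - <<'E'
from h import *
plan(([.6455,-.3265,.12],90,0))
E
```

```text
t 37.3 [ 0.4032 -0.369   0.1609] psi 90.0469367126773 gap 0.05381551718406303 F [ 0.5101  0.4769 -0.1906]
-> [ 0.6455 -0.3265  0.12  ] rot [ 0.001   0.0001 -0.0015] rows 1.0 | shift [ 0.0567  0.0546 -0.323 ] rows 7.0
```

arm_command(
  travel=[
    [0,-0.02,-0.03],
    [0.036,-0.01,-0.035],
    [0.036,0,-0.035],
    [0.036,0,-0.035],
    [0.036,0,-0.035],
    [0.036,0,-0.035],
    [0.036,0,-0.035],
    [0.036,0,-0.03],
    [0,0,0],
    [0,0,0],
  ],
  delta_rot=[
    [0,0,0],
    [0,0,0],
    [0,0,0],
    [0,0,0],
    [0,0,0],
    [0,0,0],
    [0,0,0],
    [0,0,0],
    [0,0,0],
    [0,0,0],
  ],
  jaw=0,
)

```text
clock: 38.12
ee_pos: [0.6035, -0.1765, 0.175]
orientation: [[-0.003, -0.006, -1.0], [1.0, -0.004, -0.003], [-0.004, -1.0, 0.006]]
wrist_force: [-1.1, 0.3, 0.0]
finger_gap: -0.0001
```

```bash
python3 - <<'E'
from h import *
plan(([.6455,-.3268,.1],90,0),([.6455,-.3268,.03],90,0))
t=cap('top');s=cap('scene')
a=cv2.resize(t['color'][130:260,200:420,::-1],(792,468//1))
b=cv2.resize(s['color'][115:255,150:290,::-1],(560,560))
cv2.imwrite('pics/fin_t.png',a);cv2.imwrite('pics/fin_s.png',b)
E
```

```text
t 38.1 [ 0.6035 -0.1765  0.175 ] psi 90.1689134047548 gap -7.654786871107084e-05 F [-1.0582  0.2956  0.0238]
-> [ 0.6455 -0.3268  0.1   ] rot [-0.0009  0.0005 -0.0006] rows 1.0 | shift [-0.2004  0.1    -0.056 ] rows 5.0
-> [ 0.6455 -0.3268  0.03  ] rot [0. 0. 0.] rows 0.0 | shift [0.     0.0933 0.    ] rows 2.0
```

View pics/fin_t.png

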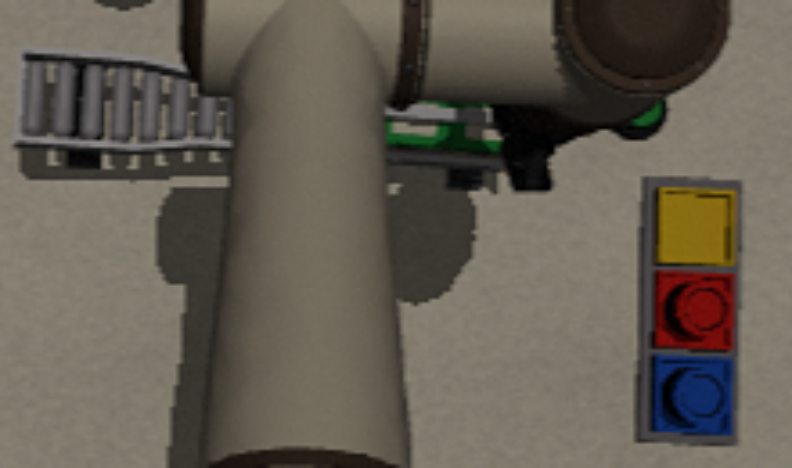

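View pics/fin_s.png

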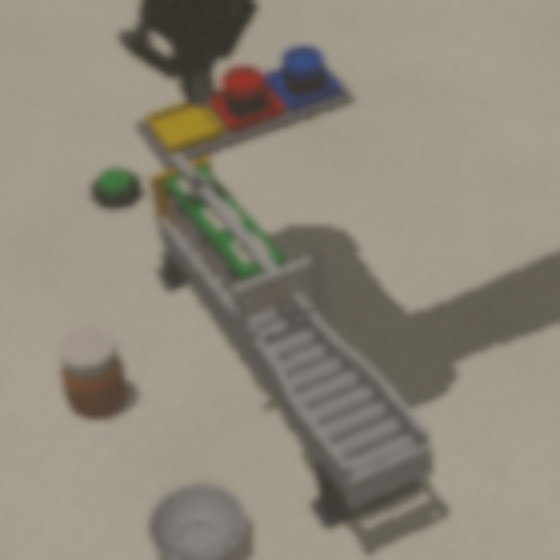

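Both lenses stand upright in the slots of their colours, and the three cases are queued against the stop, lid up. The button is at (115,187) in the scene crop. Pressing.

arm_command(
  travel=[
    [-0.04,0,-0.0111],
    [-0.04,0,-0.0111],
    [-0.04,0.02,-0.0111],
    [-0.04,0.04,-0.0111],
    [-0.0404,0.04,-0.0111],
    [0,0,0],
    [0,0,0],
    [0,0,0],
  ],
  delta_rot=[
    [0,0,0],
    [0,0,0],
    [0,0,0],
    [0,0,0],
    [0,0,0],
    [0,0,0],
    [0,0,0],
    [0,0,0],
  ],
)

```text
clock: 38.88
ee_pos: [0.6433, -0.3276, 0.1052]
orientation: [[0.001, -0.003, -1.0], [1.0, -0.005, 0.001], [-0.005, -1.0, 0.003]]
wrist_force: [1.1, -0.3, 0.0]
finger_gap: 0.0001
```

```bash
python3 - <<'E'
from h import *
plan(([.6457,-.327,.03],90,0),([.6457,-.327,.012],90,0))
E
```

```text
t 38.9 [ 0.6433 -0.3276  0.1052] psi 89.92687946352503 gap 0.00012171254368774919 F [ 1.1332 -0.3345  0.0186]
-> [ 0.6457 -0.327   0.03  ] rot [-0.0004 -0.0002 -0.0008] rows 1.0 | shift [ 0.0009  0.1003 -0.0032] rows 2.0
-> [ 0.6457 -0.327   0.012 ] rot [0. 0. 0.] rows 0.0 | shift [0.    0.024 0.   ] rows 1.0
```

arm_command(
  travel=[
    [0,0.04,-0.002],
    [0,0.04,0],
    [0,0.02,0],
    [0,0,0],
    [0,0,0],
  ],
  delta_rot=[
    [0,0,0],
    [0,0,0],
    [0,0,0],
    [0,0,0],
    [0,0,0],
  ],
)

```text
clock: 39.3
ee_pos: [0.6461, -0.3264, 0.0319]
orientation: [[-0.002, -0.001, -1.0], [1.0, -0.005, -0.002], [-0.005, -1.0, 0.001]]
wrist_force: [0.8, 0.3, 1.1]
finger_gap: 0.0001
```

arm_command(
  travel=[
    [0,0.004,0],
    [0,0.004,0],
    [0,0.004,0],
    [0,0,0],
    [0,0,0],
  ],
  delta_rot=[
    [0,0,0],
    [0,0,0],
    [0,0,0],
    [0,0,0],
    [0,0,0],
  ],
)

```text
clock: 39.72
ee_pos: [0.6455, -0.3269, 0.0212]
orientation: [[-0.0, -0.002, -1.0], [1.0, -0.004, -0.0], [-0.004, -1.0, 0.002]]
wrist_force: [-0.5, -0.3, -0.3]
finger_gap: 0.0
```

arm_command(
  travel=[
    [0,0.003,0],
    [0,0.003,0],
    [0,0,0],
    [0,0,0],
  ],
  delta_rot=[
    [0,0,0],
    [0,0,0],
    [0,0,0],
    [0,0,0],
  ],
)

```text
clock: 40.05
ee_pos: [0.6451, -0.3269, 0.0159]
orientation: [[-0.0, -0.003, -1.0], [1.0, -0.004, -0.0], [-0.004, -1.0, 0.003]]
wrist_force: [-1.1, -0.3, 0.4]
finger_gap: 0.0
```

arm_command(
  travel=[
    [0,0.003,0],
    [0,0.003,0],
    [0,0,0],
    [0,0,0],
  ],
  delta_rot=[
    [0,0,0],
    [0,0,0],
    [0,0,0],
    [0,0,0],
  ],
)

```text
clock: 40.38
ee_pos: [0.6451, -0.3269, 0.0115]
orientation: [[-0.0, -0.003, -1.0], [1.0, -0.004, -0.0], [-0.004, -1.0, 0.003]]
wrist_force: [-0.1, -0.6, -0.5]
finger_gap: -0.0
```

No contact yet at 11 mm, so I look before going lower.

```bash
python3 - <<'E'
from h import *
s=cap('scene');t=cap('top')
b=cv2.resize(s['color'][125:195,145:215,::-1],(560,560))
cv2.imwrite('pics/btn.png',b)
for p in([.6451,-.3269,.0115],[.6458,-.3274,.0216]):print(proj(s,np.array(p)),(proj(s,np.array(p))-[145,125])*8)
E
```

```text
[178.6167 161.8962] [268.9332 295.1695]
[178.0726 160.017 ] [264.581  280.1363]
```

View pics/btn.png

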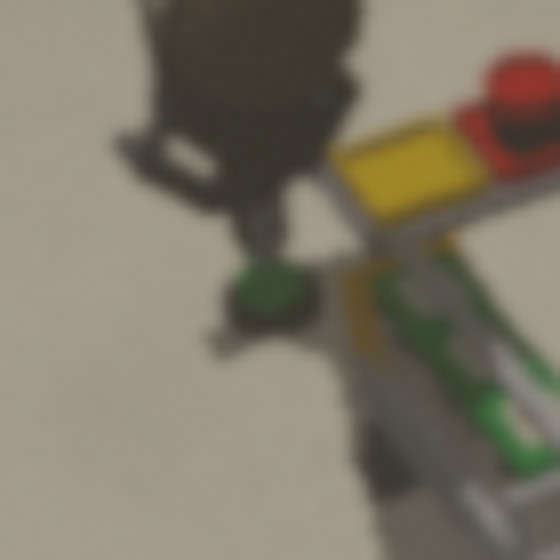

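The finger appears just at the far rim of the green disc, at crop (262,258), while the disc's middle is at (270,288). The finger line and the button position need a check against each other.

```bash
python3 - <<'E'
from h import *
s=cap('scene');t=cap('top')
f=cv2.cvtColor(cv2.imread('pics/scene0.png'),cv2.COLOR_BGR2RGB);g=cv2.cvtColor(cv2.imread('pics/top0.png'),cv2.COLOR_BGR2RGB)
print('fin_s tip expected px',(proj(s,np.array([.6035,-.1765,.175]))-[150,115])*4)
def green(im,box,sat):
    h=cv2.cvtColor(im,cv2.COLOR_RGB2HSV);m=cv2.inRange(h,(45,sat,25),(90,255,255));k=np.zeros_like(m);k[box[0]:box[1],box[2]:box[3]]=1;m=m*k
    ys,xs=np.where(m>0);return (xs.mean(),ys.mean()),(xs.min(),xs.max(),ys.min(),ys.max()),len(xs)
S0=green(f,(150,172,165,192),70);S1=green(s['color'],(150,172,165,192),70);T0=green(g,(145,175,362,392),90)
print(S0,S1,T0);print(tri(t,T0[0],s,S0[0]))
for z in(.01,.02,.03,.04):print(z,onz(t,*T0[0],z),onz(s,*S0[0],z))
a=cv2.resize(t['color'][135:185,350:400,::-1],(400,400),interpolation=cv2.INTER_NEAREST);b=cv2.resize(s['color'][143:178,160:195,::-1],(400,400),interpolation=cv2.INTER_NEAREST)
cv2.imwrite('pics/b2.png',np.hstack([a,b]))
E
```

```text
fin_s tip expected px [201.1388 126.8629]
((np.float64(178.26829268292684), np.float64(160.29268292682926)), (np.int64(174), np.int64(182), np.int64(158), np.int64(163)), 41) ((np.float64(178.06451612903226), np.float64(160.32258064516128)), (np.int64(175), np.int64(181), np.int64(158), np.int64(163)), 31) ((np.float64(377.64220183486236), np.float64(159.08256880733944)), (np.int64(372), np.int64(383), np.int64(154), np.int64(164)), 109)
(array([ 0.6454, -0.3265,  0.0206]), np.float64(0.0001388390706404811))
0.01 [ 0.6471 -0.3295  0.01  ] [ 0.6415 -0.3386  0.01  ]
0.02 [ 0.6455 -0.3266  0.02  ] [ 0.6453 -0.3272  0.02  ]
0.03 [ 0.6438 -0.3237  0.03  ] [ 0.649  -0.3158  0.03  ]
0.04 [ 0.6422 -0.3208  0.04  ] [ 0.6527 -0.3044  0.04  ]
```

View pics/b2.png

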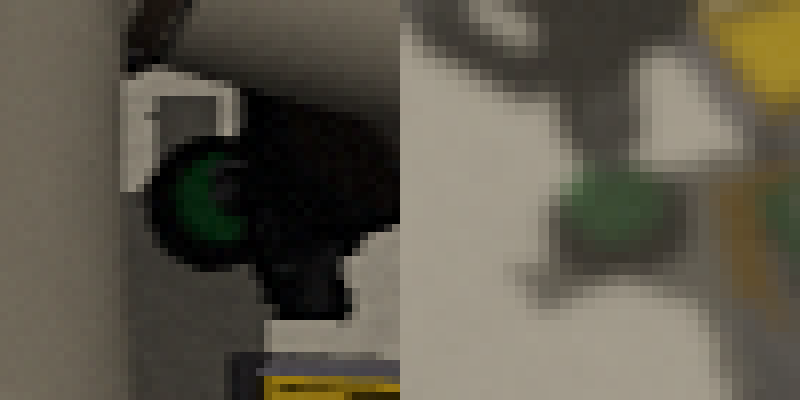

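The top panel shows the grey fingertip over the disc's middle, at (230,185). The scene view puts the tips higher than the reported TCP, so they have not reached the button yet. I keep lowering in small steps and watch the force.

arm_command(
  travel=[
    [0,0.002,0],
    [0,0.002,0],
    [0,0.001,0],
    [0,0,0],
    [0,0,0],
  ],
  delta_rot=[
    [0,0,0],
    [0,0,0],
    [0,0,0],
    [0,0,0],
    [0,0,0],
  ],
)

```text
clock: 41.0
ee_pos: [0.6452, -0.3269, 0.0079]
orientation: [[-0.0, -0.003, -1.0], [1.0, -0.004, -0.0], [-0.004, -1.0, 0.003]]
wrist_force: [0.2, 0.3, -0.2]
finger_gap: -0.0001
```

arm_command(
  travel=[
    [0,0.002,0],
    [0,0.002,0],
    [0,0,0],
    [0,0,0],
  ],
  delta_rot=[
    [0,0,0],
    [0,0,0],
    [0,0,0],
    [0,0,0],
  ],
)

```text
clock: 41.33
ee_pos: [0.6452, -0.3269, 0.0048]
orientation: [[-0.0, -0.003, -1.0], [1.0, -0.004, -0.0], [-0.004, -1.0, 0.003]]
wrist_force: [-0.1, 0.1, -0.5]
finger_gap: 0.0001
```

arm_command(
  travel=[
    [0,0.002,0],
    [0,0.002,0],
    [0,0,0],
    [0,0,0],
  ],
  delta_rot=[
    [0,0,0],
    [0,0,0],
    [0,0,0],
    [0,0,0],
  ],
)

```text
clock: 41.67
ee_pos: [0.6452, -0.327, 0.0019]
orientation: [[-0.0, -0.003, -1.0], [1.0, -0.004, -0.0], [-0.004, -1.0, 0.003]]
wrist_force: [0.6, -0.2, -0.2]
finger_gap: 0.0001
```

arm_command(
  travel=[
    [0,0.002,0],
    [0,0.002,0],
    [0,0,0],
    [0,0,0],
  ],
  delta_rot=[
    [0,0,0],
    [0,0,0],
    [0,0,0],
    [0,0,0],
  ],
)

```text
clock: 42.0
ee_pos: [0.6452, -0.327, -0.0011]
orientation: [[-0.0, -0.003, -1.0], [1.0, -0.004, -0.0], [-0.004, -1.0, 0.003]]
wrist_force: [-0.1, -0.3, -0.7]
finger_gap: 0.0003
```

The TCP now reads below the bench with no contact, so the shut tips do stand well behind the reported point. Continuing carefully.

arm_command(
  travel=[
    [0,0.002,0],
    [0,0.002,0],
    [0,0,0],
    [0,0,0],
  ],
  delta_rot=[
    [0,0,0],
    [0,0,0],
    [0,0,0],
    [0,0,0],
  ],
)

```text
clock: 42.33
ee_pos: [0.6455, -0.3271, -0.0036]
orientation: [[-0.0, -0.002, -1.0], [1.0, -0.004, -0.0], [-0.004, -1.0, 0.002]]
wrist_force: [-0.1, 0.6, 0.7]
finger_gap: 0.0
```

arm_command(
  travel=[
    [0,0.002,0],
    [0,0.001,0],
    [0,0,0],
    [0,0,0],
  ],
  delta_rot=[
    [0,0,0],
    [0,0,0],
    [0,0,0],
    [0,0,0],
  ],
)

```text
clock: 42.67
ee_pos: [0.6455, -0.3271, -0.0059]
orientation: [[-0.0, -0.002, -1.0], [1.0, -0.004, -0.0], [-0.004, -1.0, 0.002]]
wrist_force: [-0.4, 1.0, 2.9]
finger_gap: 0.0002
```

Contact made: 2.9 N. Pressing to the end.

arm_command(
  travel=[
    [0,0.003,0],
    [0,0.003,0],
    [0,0.001,0],
    [0,0,0],
    [0,0,0],
  ],
  delta_rot=[
    [0,0,0],
    [0,0,0],
    [0,0,0],
    [0,0,0],
    [0,0,0],
  ],
)

```text
clock: 43.08
ee_pos: [0.6456, -0.3271, -0.0094]
orientation: [[-0.001, -0.002, -1.0], [1.0, -0.005, -0.001], [-0.005, -1.0, 0.002]]
wrist_force: [-2.6, 2.4, 10.2]
finger_gap: -0.0002
```

10.2 N is over the 5 N needed for full travel, so the button is bottomed. Retreating and doing the last check.

arm_command(
  travel=[
    [0,-0.02,0],
    [0,-0.05,0],
    [0,-0.05,0],
    [0,-0.05,0],
    [0,-0.05,0],
    [0,-0.05,0],
    [0.02,-0.02,0.04],
    [0.02,0,0.045],
    [0.02,0,0.045],
    [0,0,0],
  ],
  delta_rot=[
    [0,0,0],
    [0,0,0],
    [0,0,0],
    [0,0,0],
    [0,0,0],
    [0,0,0],
    [0,0,0],
    [0,0,0],
    [0,0,0],
    [0,0,0],
  ],
)

```text
clock: 43.92
ee_pos: [0.5403, -0.2781, 0.2044]
orientation: [[0.0, -0.011, -1.0], [1.0, 0.0, 0.0], [0.0, -1.0, 0.011]]
wrist_force: [-0.4, -0.6, -0.9]
finger_gap: -0.0002
```

arm_command(
  travel=[
    [0.05,0,0.01],
    [0.05,0,0.01],
    [0.05,0,0.01],
    [0.05,0,0.01],
    [0.05,0,0],
    [0.05,0,0],
    [0,0,0],
    [0,0,0],
    [0,0,0],
  ],
  delta_rot=[
    [0,0,0],
    [0,0,0],
    [0,0,0],
    [0,0,0],
    [0,0,0],
    [0,0,0],
    [0,0,0],
    [0,0,0],
    [0,0,0],
  ],
)

```text
clock: 44.67
ee_pos: [0.5182, -0.056, 0.2047]
orientation: [[-0.001, -0.004, -1.0], [1.0, -0.004, -0.001], [-0.004, -1.0, 0.004]]
wrist_force: [-0.1, 0.0, -0.5]
finger_gap: 0.0002
```

```bash
python3 - <<'E'
from h import *
plan()
t=cap('top');s=cap('scene');lane(t)
a=cv2.resize(t['color'][130:260,180:420,::-1],(420,228));b=cv2.resize(s['color'][115:275,150:310,::-1],(370,370))
cv2.imwrite('pics/end.png',np.hstack([np.pad(a,((0,142),(0,0),(0,0))),b]))
E
```

```text
t 44.7 [ 0.5182 -0.056   0.2047] psi 90.04276427463935 gap 0.000158453615473089 F [-0.1187  0.0322 -0.5035]
green columns [284, 285, 286, 287, 288, 289, 290, 291, 292, 293, 294, 295, 296, 297, 298, 299, 300, 301, 302, 324, 326, 327, 328, 329, 330, 331, 332, 333, 334, 335, 336, 337, 338, 339, 340, 341, 342, 343, 344, 345]
```

View pics/end.png

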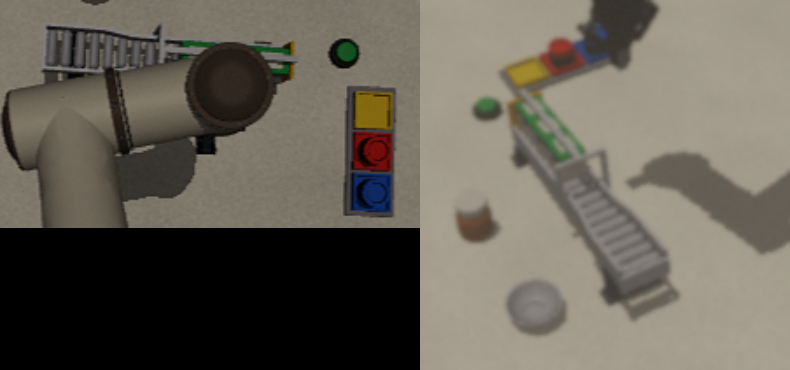

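The cases are queued at the stop, both lenses are in their slots, the button is back up, and the jar and bowl are where they were. Handing in.

```bash
python3 -c "
from station import ctrl
print(ctrl.sign_off())"
```

```text
the job is handed in; nothing more can be done
None
```

The job is done and handed in at about 45 s of the 210 s. All three cases on the bench are lid up in one queue against the stop. The red and blue lenses stand upright in their own slots, and the green button was pressed last.

- **Last pictures:** they show the queue unbroken apart from a stretch hidden by the arm. Both lenses are in place, the yellow slot is empty, the button is back up, and the jar and bowl have not moved. I did not check the brush again at the end, but the arm never worked near it.
- **Button:** I could not read its position directly. I took it as fully down because the wrist force reached 10 N, and full travel needs 5 N.
- **Cases 1 and 2 stalled:** both stopped in the lane's funnel. I pushed each on with the next case held in the gripper, and both then rolled to the stop. Case 3 I released further down, where it rolled on by itself.
- **Red lens, first grasp:** the fingers closed too high and slipped off. I gripped it again about 8 mm lower and it held.
- **TCP reading disagreed:** the shut fingertips stood about 24 mm above the reported tool point. Contact with the button top, measured at 20.6 mm, came at a reading of about -4 mm. I found this only at the button and lowered there step by step, watching the force.

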